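# Unhook the slant rest and stand it on the tray

### The arm

A 6-joint arm with a two-finger parallel gripper is mounted at the origin on a cart in front of the work surface, level with it; the furniture and walls round the work are solid. World frame = base frame: x ahead of the robot, y to its left, z up, the work surface at z = 0. Lengths are in m, angles in degrees, forces in N, time in s.
With the tool pointing down it reaches from about 0.3 to 0.75 m from the base axis. Payload 8.5 kg.
Tool frame: the origin (TCP) lies midway between the tips of the shut fingers; the grasp point (between the pads) lies 19 mm behind it; y points along the fingers, z is the direction in which the jaws open and shut, and the axes are right-handed (so a half turn about y gives the same grasp; the last joint's range is limited). The gripper opens to 85 mm and grips with 20 to 120 N. Pads are 22 mm wide; open, the fingers measure 114 mm over their backs; the gripper's body (76 mm by 85 mm) begins 54 mm behind the grasp point. The pads swing forward as they close: fully open they stand 13 mm farther back than shut.
Start: joints at [59.513, 21.807, 74.336, -0, 83.858, -12.336], TCP at [0.171, 0.523, 0.231] pointing down, gripper open.
Joint ranges: [-178.18, 178.18], [-50.72, 133.34], [12.68, 142.11], [-81.47, 261.47], [9.98, 163.14], [-165.26, 165.26]. Speed limits (degrees/s): [136.94, 136.94, 180, 180, 180, 180].

### API

Orientations are given as a 3x3 rotation matrix whose columns are the frame's x, y, z axes.
In Python, from rig import status, imaging, job gives the robot as it stands. The module is installed in compiled form; this text tells all that it offers.
- The arm moves only by the tool jog_arm, never from a script. Its argument "rows" is a list of rows, each an object of numbers: "hand": the opening, from 0 (shut) to 1 (fully open); "dx", "dy", "dz": the shift along the tool's x, y, z in cm; "ax", "ay", "az": the turn, a rotation vector about the tool's x, y, z in degrees. In form: [{"hand": .., "dx": .., "dy": .., "dz": .., "ax": .., "ay": .., "az": ..}, ...]. A call has exactly 5 rows; each row shifts and turns the commanded pose from where the row before left it, along the tool's axes as they then stand; what a row does not reach is not made up. A row lasts 1/12 s, in which the tool goes at most 41.7 mm and 7.16 degrees, less where a joint would pass 70% of its speed; a pose out of reach is approached as far as the arm can. A call is refused whole if a number of a shift passes 4.17 or a number of a turn 7.16, either way. A call with a gripper value outside its range is refused whole. The fingers move at their own pace and stop on an object; "newtons" is the grip in N (left out, the last holds). Time passes only in rows, so rows that do not move let the fingers close, or fill a call up. It gives the time, the measured TCP pose, the force and the opening at its end, in the units of the state.
- status.observe(): the state, without advancing time (a new reading comes with each control period).
- imaging.get_image(name): name is "side" or "top" or "wrist"; returns the picture (480x640x3 uint8, red, green, blue); there is no depth.
- imaging.camera_model(name): a dict with "K" (3x3 intrinsics, pixels), "position" and "rotation" of the camera in the world; the wrist camera has in their place "tool_from_camera" (4x4, takes a point from camera to tool coordinates, whose origin is the TCP and whose axes are the tool frame's). Camera axes: x right, y down, z forward; pixel columns grow to the right and rows downward; lengths in m; the calibration is good to about 2 mm. A picture is of the moment at which its call begins: read the wrist's pose just before it. camera_model takes no time and is no camera call.
- job.close_job(): hands the job in, once; it reports no verdict.
The state is a dict: "time_s": time; "q": joint angles; "qvel": joint speeds; "joint_efforts": joint torques, N m; "position": TCP position; "tool_rot": TCP orientation; "ft_force": force on the tool from outside, world axes, zero at the start; "wrist_torque": the same for the moment, N m; "grip_width": finger opening in m.
Only numpy, scipy, OpenCV 4.12 (cv2) and the standard library are available. Lean on these libraries where they do the work, as an engineer would, in place of code of your own. Each camera call takes 0.05 s, during which the arm holds its last target.

### The job

The washed slant rest (the blue-coated cast-metal bracket with a sloping two-channel top) hangs by its loop on one of the two barbed hooks of the drip rack. Take it off: raise it, swing its lower end out from the rack and back the loop over the barb without forcing it or disturbing the scraper on the other hook or the things on the bench. Set it gently on the steel tray on all four rubber feet, let go of it, then press down on its upper end with the closed fingers to check that it does not rock, and leave it standing there.

Things in the scene. Friction and masses are not known exactly. Their poses are not given: they have to be found in the camera images.
- rest_grip (a point): Where to grasp the slant rest (blue-coated cast metal, 240 g, 118 x 46 x 113 mm standing): middle of its low front block, between flat parallel cheeks 46 mm apart, 28 mm long, 36 mm high, 15 mm behind the front face. Axes of the standing rest: z up, x from low front to high back, y across the cheeks. Feet undersides at z -24, cheek tops at +17, front plate top at +25, loop centre at x +89, z +78 mm.
- rest_eye (a point): Centre of the opening of the rest's loop: 8 mm round bar, opening 15 mm high and 18 mm wide. Axes: z along the loop (up while it hangs), x through the opening towards the rack's rail. Hanging, the upper bar rests on the hook rod; the rest can be raised 9 mm before the lower bar meets the rod from below.
- rest_top (a point): Upper end of the rest's sloping top plate, on its surface above the back feet: the place to press down on. Axes as rest_grip; it lies at x +66, z +64 mm from rest_grip. The plate slopes 30 deg down to the front; three ribs 5 mm high run along it, one on its middle line, two at the edges; the loop begins 12 mm further back and rises 27 mm above this point.
- foot_fl (a point): Underside of the rest's front left rubber foot (11 mm across), axes as rest_grip.
- foot_fr (a point): Underside of the rest's front right foot.
- foot_bl (a point): Underside of the rest's back left foot; front and back feet are 82 mm apart, left and right 35 mm.
- foot_br (a point): Underside of the rest's back right foot.
- rest: The slant rest; origin where the hook rod touches the loop's upper bar, axes as rest_eye. It hangs with the back feet turned to the rack: its standing z axis (see rest_grip) leans 0.78 rad (45 deg) out from the rack, so fingers laid along that axis come in from the hook tips' side, pointing down and towards the rail at 45 deg. Swinging the lower end 45 deg out from the rack brings it to its standing attitude.
- rack: Fixed steel drip rack: white pan 130 x 224 mm, rail at height 240 mm between posts at y +-106. Origin on the bench under the rail; x from the hook tips to the rail (to the robot's right). Two hooks of 6 mm rod at y +-60: centre line at height 240, straight from x 0 to -75, bending up over 14 mm to (-89, 249.5), then rising at 60 deg to the tip (-99, 267). From the tip a 4 mm thick barb points back 9.4 mm and down 3.4 mm.
- hook_far_tip (a point): Tip of the hook farther from the robot (rack x -99, y +60, height 267 mm). To pass a barb the loop must be tilted over 30 deg (45 to 50 is best), lower bar out from the rack, and drawn along the tip, up and out at 60 deg.
- hook_near_tip (a point): Tip of the nearer hook (rack x -99, y -60, height 267 mm). The rest hangs on one of the two, its loop 39 to 52 mm behind the tip.
- tray: Pressed steel tray, fixed, 346 (x) x 262 (y) mm with a rim 20 mm high; origin at the centre of its underside; flat floor 2 mm above the origin, 316 x 232 mm.
- scraper: Bench scraper with a steel blade and white ferrule, 160 mm long, 52 mm wide, hanging on the other hook by the same kind of loop; origin where the hook rod touches the loop. Leave it hanging.
- bottle_blue: Reagent bottle with a blue cap, 56 mm across, 101 mm high, origin under its centre. Leave it.
- timer: White bench timer, 66 x 66 x 19 mm, origin under its centre. Leave it.

How it is judged (in metres and radians):
On the way, in this order (a step that is already met when the one before it is completed fails the run):
1. the rest's loop is clear of both hooks (more than 90 mm from either tip) (distance between rest_eye and hook_far_tip above 0.09 m and distance between rest_eye and hook_near_tip above 0.09 m), for 0.1 s.
2. the rest stands on the tray on all four feet and the fingers have let go of it (z of foot_fl in the frame of tray between -0.001 and 0.005 m and z of foot_fr in the frame of tray between -0.001 and 0.005 m and z of foot_bl in the frame of tray between -0.001 and 0.005 m and z of foot_br in the frame of tray between -0.001 and 0.005 m and x of rest_grip in the frame of tray between -0.16 and 0.16 m and y of rest_grip in the frame of tray between -0.12 and 0.12 m and x of rest_top in the frame of tray between -0.16 and 0.16 m and y of rest_top in the frame of tray between -0.12 and 0.12 m and contact force between the fingers and rest below 0.05 N and linear speed of rest below 0.02 m/s), for 0.3 s.
3. the fingers press down on the standing rest from above with more than 2 N, and all four feet stay down (z of foot_fl in the frame of tray between -0.001 and 0.005 m and z of foot_fr in the frame of tray between -0.001 and 0.005 m and z of foot_bl in the frame of tray between -0.001 and 0.005 m and z of foot_br in the frame of tray between -0.001 and 0.005 m and x of rest_grip in the frame of tray between -0.16 and 0.16 m and y of rest_grip in the frame of tray between -0.12 and 0.12 m and x of rest_top in the frame of tray between -0.16 and 0.16 m and y of rest_top in the frame of tray between -0.12 and 0.12 m and contact force between the fingers and rest above 2 N and z of the grasp point in the frame of rest_top above 0.005 m), for 0.2 s.
At the end, for the whole second after the job is handed in: The rest stands at rest on the tray inside its rim, released, with the undersides of all four feet within 3 mm of the tray's floor, and the scraper still hangs within 30 mm of where it hung (z of foot_fl in the frame of tray between -0.001 and 0.005 m and z of foot_fr in the frame of tray between -0.001 and 0.005 m and z of foot_bl in the frame of tray between -0.001 and 0.005 m and z of foot_br in the frame of tray between -0.001 and 0.005 m and x of rest_grip in the frame of tray between -0.16 and 0.16 m and y of rest_grip in the frame of tray between -0.12 and 0.12 m and x of rest_top in the frame of tray between -0.16 and 0.16 m and y of rest_top in the frame of tray between -0.12 and 0.12 m and linear speed of rest below 0.02 m/s and angular speed of rest below 0.1 rad/s and distance of scraper from where it was at the start of the episode below 0.03 m); the robot touches nothing.
It fails at once if the loop is forced over the barb: more than 20 N between rest and rack while the loop is on the rising end of the hook (its centre more than 249 mm high) (contact force between rest and rack above 20 N and z of rest_eye in the frame of rack above 0.249 m).
It fails at once if the rest is wrenched against the hook or rack (over 50 N) (contact force between rest and rack above 50 N).
It fails at once if the rest is dropped or slammed on the tray (over 60 N) (contact force between rest and tray above 60 N).
It fails at once if the scraper is knocked off or displaced (over 30 mm) (distance of scraper from where it was at the start of the episode above 0.03 m).
It fails at once if the blue-capped bottle or the timer is shoved (over 30 mm) (distance of any of bottle_blue, timer from where it was at the start of the episode above 0.03 m).
It also fails if it takes over 72 s, if anything falls off the work surface, if the arm or the gripper's body presses on something with over 40 N, if the wrist force passes 120 N, or if a joint passes its speed limit or range.

## Working session

There is one attempt and no reset: what is moved stays moved. The work goes in short steps, Python scripts to look and compute and a tool call to move; the robot and the scene stay as the last step left them, time stands still between calls to the robot, and variables do not carry over. Pictures are saved under pics/ and viewed, and the job is handed in when it is done.

Besides the shell and the picture viewer there is one more tool, called after "Emit:" as a command line: name --argument value ..., lists and objects as JSON in quotes. jog_arm: Moves the arm, as the interface text tells. Its arguments: {"type":"object","properties":{"rows":{"type":"array"},"newtons":{"type":"number"}},"required":["rows"]}

```bash
mkdir -p pics
python3 - <<'E'
from rig import status, imaging
import cv2, numpy as np
np.set_printoptions(precision=4,suppress=True)
s=status.observe(); print(s['time_s'],s['position'],s['tool_rot'],s['grip_width'])
for n in ["side","top","wrist"]:
    m=imaging.camera_model(n); print(n,m)
    im=imaging.get_image(n); cv2.imwrite(f'pics/{n}0.png',im[:,:,::-1])
E
```

```text
0.0 [0.1712 0.5224 0.2307] [[ 0.9502 -0.0007  0.3116]
 [-0.3116 -0.0013  0.9502]
 [-0.0003 -1.     -0.0014]] 0.08504119300829566
side {'K': array([[561.691 ,   0.    , 308.2444],
       [  0.    , 561.691 , 236.5724],
       [  0.    ,   0.    ,   1.    ]]), 'position': array([ 0.1449, -0.6332,  0.9979]), 'rotation': array([[ 0.8548, -0.3606,  0.3733],
       [-0.5189, -0.577 ,  0.6307],
       [-0.0121, -0.7328, -0.6804]])}
top {'K': array([[479.8747,   0.    , 321.4515],
       [  0.    , 479.8747, 238.3605],
       [  0.    ,   0.    ,   1.    ]]), 'position': array([0.4289, 0.1461, 1.3839]), 'rotation': array([[-0.0074, -0.987 ,  0.1605],
       [-0.9999,  0.0097,  0.0135],
       [-0.0149, -0.1603, -0.9869]])}
wrist {'K': array([[383.7008,   0.    , 318.6113],
       [  0.    , 383.7008, 230.9773],
       [  0.    ,   0.    ,   1.    ]]), 'tool_from_camera': array([[-0.0005,  0.9584,  0.2855, -0.0717],
       [ 0.0001, -0.2855,  0.9584, -0.1426],
       [ 1.    ,  0.0004,  0.0001,  0.0007],
       [ 0.    ,  0.    ,  0.    ,  1.    ]])}
```

View pics/side0.png

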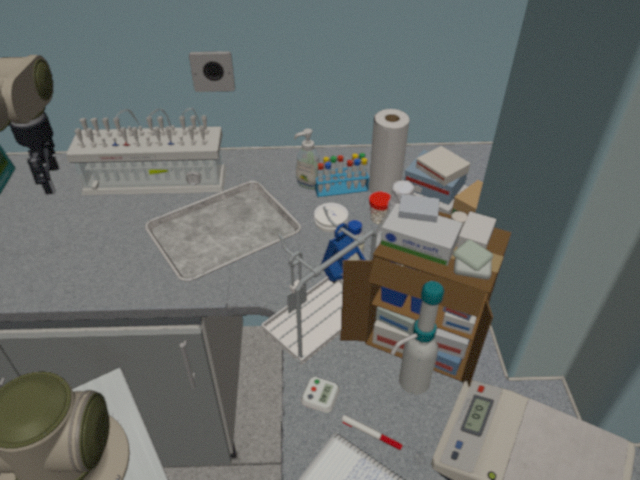

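View pics/top0.png

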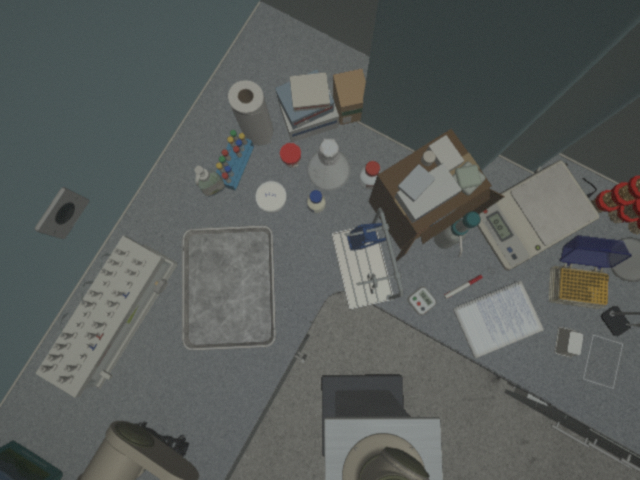

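View pics/wrist0.png

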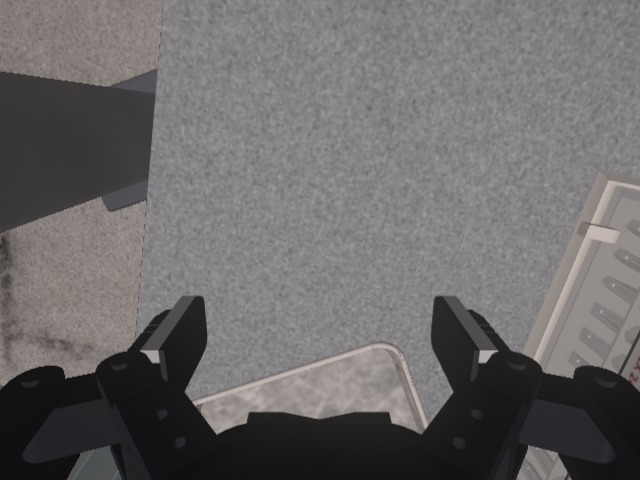

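The rest (blue) hangs on the far hook: about (365,236) in the top view and (342,250) in the side view. The bottle's blue cap is at (316,197) in the top view, the tray spans (182-274, 226-348), and the timer is at (421,300). I'll zoom in next.

Run:
```python
import cv2
a=cv2.imread('pics/top0.png')[180:320,295:435]; cv2.imwrite('pics/top0z.png',cv2.resize(a,(600,600),interpolation=cv2.INTER_CUBIC))
a=cv2.imread('pics/side0.png')[190:370,250:430]; cv2.imwrite('pics/side0z.png',cv2.resize(a,(600,600),interpolation=cv2.INTER_CUBIC))
```

```text
(no output)
```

View pics/top0z.png

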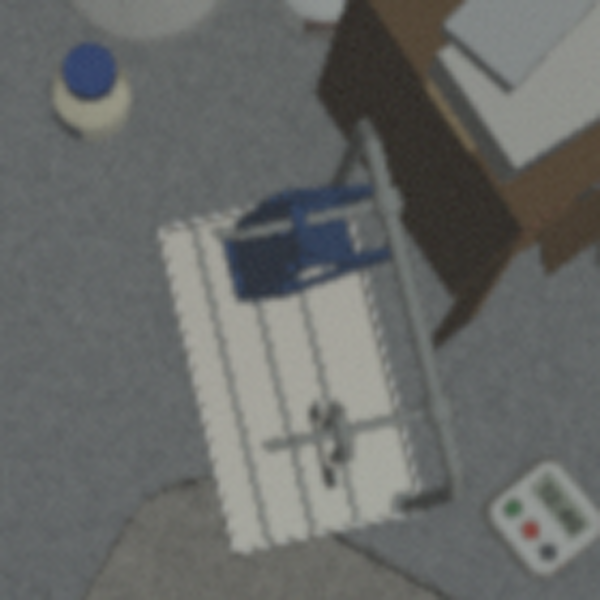

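View pics/side0z.png

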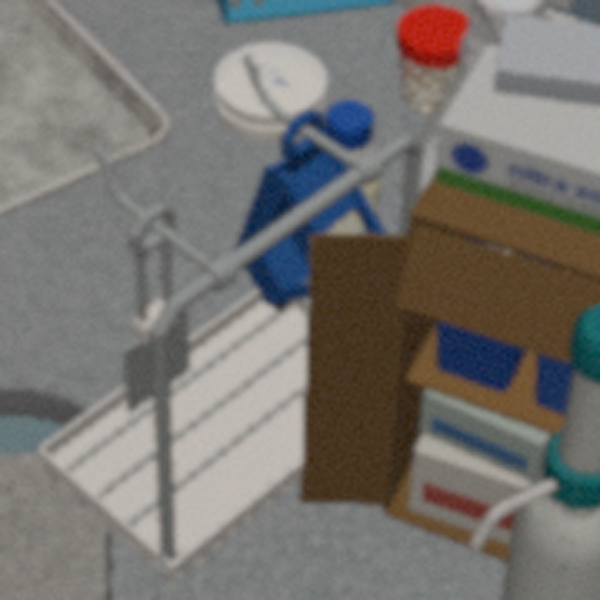

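Top zoom: near hook tip at about (268,445), far tip about (228,240), rail from (365,125) to (460,490). Side zoom: tips at (100,153) and (250,60).

```bash
cat > h.py <<'E'
import numpy as np, cv2
from rig import status, imaging
np.set_printoptions(precision=4,suppress=True)
def ray(n,uv,s=None):
    m=imaging.camera_model(n); d=np.linalg.inv(m['K'])@np.array([uv[0],uv[1],1.])
    if n=='wrist':
        T=m['tool_from_camera']; R=np.array(s['tool_rot']); p=np.array(s['position'])
        return p+R@T[:3,3], R@T[:3,:3]@d
    return np.array(m['position']), np.array(m['rotation'])@d
def onz(n,uv,z,s=None):
    o,d=ray(n,uv,s); return o+d*(z-o[2])/d[2]
def tri(*obs):
    A=np.zeros((3,3));b=np.zeros(3)
    for o,d in obs:
        d=d/np.linalg.norm(d);P=np.eye(3)-np.outer(d,d);A+=P;b+=P@o
    x=np.linalg.solve(A,b); return x,[np.linalg.norm((np.eye(3)-np.outer(d,d)/(d@d))@(x-o)) for o,d in obs]
def proj(n,X,s=None):
    m=imaging.camera_model(n)
    if n=='wrist':
        T=m['tool_from_camera'];R=np.array(s['tool_rot'])@T[:3,:3];p=np.array(s['position'])+np.array(s['tool_rot'])@T[:3,3]
    else: R=np.array(m['rotation']);p=np.array(m['position'])
    c=(np.asarray(X)-p)@R; uv=c@m['K'].T; return uv[...,:2]/uv[...,2:]
E
python3 - <<'E'
from h import *
zt=lambda u,v:(295+u*140/600,180+v*140/600)
zs=lambda u,v:(250+u*.3,190+v*.3)
print('near tip',tri(ray('top',zt(268,445)),ray('side',zs(100,153))),onz('top',zt(268,445),.267),onz('side',zs(100,153),.267))
print('far tip',tri(ray('top',zt(228,240)),ray('side',zs(250,60))),onz('top',zt(228,240),.267),onz('side',zs(250,60),.267))
print('rail ends top',onz('top',zt(365,125),.24),onz('top',zt(460,490),.24))
print('rail ends side',onz('side',zs(160,320),.24),onz('side',zs(435,130),.24))
print('rail tri near',tri(ray('top',zt(460,490)),ray('side',zs(165,318))))
for p in [(160,228),(242,552),(415,512)]: print('pan',onz('top',zt(*p),.01))
print('bottle',onz('top',zt(90,70),.1))
for p in [(183,228),(272,227),(274,347),(184,349)]: print('tray',onz('top',p,.02))
E
```

```text
near tip (array([0.5029, 0.0782, 0.2633]), [np.float64(0.00011539169675110961), np.float64(0.00011539169675093655)]) [0.5028 0.0784 0.267 ] [0.501  0.0747 0.267 ]
far tip (array([0.6164, 0.0977, 0.2686]), [np.float64(0.0012928383172927226), np.float64(0.001292838317292755)]) [0.6155 0.0982 0.267 ] [0.6188 0.099  0.267 ]
rail ends top [0.6855 0.0182 0.24  ] [ 0.4789 -0.0286  0.24  ]
rail ends side [ 0.4767 -0.0333  0.24  ] [0.6954 0.0116 0.24  ]
rail tri near (array([ 0.4803, -0.0297,  0.2358]), [np.float64(0.0013315649050938873), np.float64(0.0013315649050938984)])
pan [0.6671 0.1331 0.01  ]
pan [0.4494 0.0814 0.01  ]
pan [ 0.4747 -0.0335  0.01  ]
bottle [0.7549 0.1778 0.1   ]
tray [0.685  0.5664 0.02  ]
tray [0.6854 0.3077 0.02  ]
tray [0.3458 0.299  0.02  ]
tray [0.342  0.5502 0.02  ]
```

```bash
cat >> h.py <<'E'
from scipy.spatial.transform import Rotation as Ro
YAW=13.0; O=np.array([.582,-.0075,0])
def axes(yaw=None):
    a=np.radians(YAW if yaw is None else yaw)
    ry=np.array([np.cos(a),np.sin(a),0]); rx=np.array([np.sin(a),-np.cos(a),0]); return rx,ry,np.array([0,0,1.])
def rack(x,y,z): rx,ry,k=axes(); return O+rx*x+ry*y+k*z
def toolR(lean,yaw=None):
    # lean deg: tool y = sin(lean) rx - cos(lean) z ; tool z=ry
    rx,ry,k=axes(yaw); l=np.radians(lean); y=np.sin(l)*rx-np.cos(l)*k; x=np.cross(y,ry); return np.stack([x,y,ry],1)
def rows(p1,R1,n,p0=None,R0=None,show=True):
    s=status.observe()
    if p0 is None: p0=np.array(s['position']);R0=np.array(s['tool_rot'])
    w=Ro.from_matrix(R0.T@R1).as_rotvec()/n
    M=sum(R0@Ro.from_rotvec(k*w).as_matrix() for k in range(n))
    d=np.linalg.solve(M,p1-p0)
    p=p0.copy();path=[]
    for k in range(n): p=p+R0@Ro.from_rotvec(k*w).as_matrix()@d; path.append(p.copy())
    if show: print('n',n,'d cm',np.round(d*100,2),'|',np.round(np.linalg.norm(d)*1000,1),'mm turn',np.round(np.degrees(w),2),np.degrees(np.linalg.norm(w)).round(2)); print(np.array(path)[::max(1,n//5)])
    return d,w
def go(p1,R1,n): return rows(np.array(p1),R1,n)
E
python3 - <<'E'
from h import *
R=toolR(45); g=rack(-62,60,117)*0+rack(-.062,.06,.117); print(g)
zs=-R[:,1]
p=g+zs*.17; print(p)
go(p,R,20)
E
```

```text
[0.6265 0.0664 0.117 ]
[0.5995 0.1835 0.2372]
n 20 d cm [2.72 1.   0.37] | 29.2 mm turn [-1.15  2.79 -2.04] 3.64
[[0.1982 0.5175 0.2209]
 [0.305  0.4822 0.1905]
 [0.4051 0.424  0.1773]
 [0.4925 0.347  0.1827]
 [0.5618 0.2566 0.2071]]
```

Emit:
jog_arm --rows '[{"hand": 1, "dx": 2.72, "dy": 1.0, "dz": 0.37, "ax": -1.15, "ay": 2.79, "az": -2.04}, {"hand": 1, "dx": 2.72, "dy": 1.0, "dz": 0.37, "ax": -1.15, "ay": 2.79, "az": -2.04}, {"hand": 1, "dx": 2.72, "dy": 1.0, "dz": 0.37, "ax": -1.15, "ay": 2.79, "az": -2.04}, {"hand": 1, "dx": 2.72, "dy": 1.0, "dz": 0.37, "ax": -1.15, "ay": 2.79, "az": -2.04}, {"hand": 1, "dx": 2.72, "dy": 1.0, "dz": 0.37, "ax": -1.15, "ay": 2.79, "az": -2.04}]'

```text
time_s: 0.57
position: [0.3062, 0.4816, 0.1902]
tool_rot: [[0.834, 0.118, 0.538], [-0.518, -0.167, 0.839], [0.189, -0.979, -0.079]]
ft_force: [1.2, 0.3, -0.3]
grip_width: 0.0857
```

Emit:
jog_arm --rows '[{"hand": 1, "dx": 2.72, "dy": 1.0, "dz": 0.37, "ax": -1.15, "ay": 2.79, "az": -2.04}, {"hand": 1, "dx": 2.72, "dy": 1.0, "dz": 0.37, "ax": -1.15, "ay": 2.79, "az": -2.04}, {"hand": 1, "dx": 2.72, "dy": 1.0, "dz": 0.37, "ax": -1.15, "ay": 2.79, "az": -2.04}, {"hand": 1, "dx": 2.72, "dy": 1.0, "dz": 0.37, "ax": -1.15, "ay": 2.79, "az": -2.04}, {"hand": 1, "dx": 2.72, "dy": 1.0, "dz": 0.37, "ax": -1.15, "ay": 2.79, "az": -2.04}]'

```text
time_s: 0.98
position: [0.4293, 0.4052, 0.1767]
tool_rot: [[0.651, 0.186, 0.736], [-0.657, -0.349, 0.669], [0.381, -0.918, -0.105]]
ft_force: [0.5, 0.1, 0.4]
grip_width: 0.0853
```

Run:
```python
from h import *
R=toolR(45); g=rack(-.062,.06,.117)
go(g-R[:,1]*.17,R,10)
print(status.observe()['q'])
```

```text
n 10 d cm [2.71 0.99 0.38] | 29.1 mm turn [-1.14  2.77 -2.04] 3.62
[[0.4516 0.3864 0.1775]
 [0.493  0.3461 0.1827]
 [0.53   0.3024 0.1926]
 [0.5619 0.2561 0.2071]
 [0.5884 0.208  0.2261]]
[ 41.5511  32.6369  68.5716 -22.7201  84.9423   1.375 ]
```

Tracking is accurate, so I'll continue.

Emit:
jog_arm --rows '[{"hand": 1, "dx": 2.71, "dy": 1.0, "dz": 0.38, "ax": -1.15, "ay": 2.77, "az": -2.04}, {"hand": 1, "dx": 2.71, "dy": 1.0, "dz": 0.38, "ax": -1.15, "ay": 2.77, "az": -2.04}, {"hand": 1, "dx": 2.71, "dy": 1.0, "dz": 0.38, "ax": -1.15, "ay": 2.77, "az": -2.04}, {"hand": 1, "dx": 2.71, "dy": 1.0, "dz": 0.38, "ax": -1.15, "ay": 2.77, "az": -2.04}, {"hand": 1, "dx": 2.71, "dy": 1.0, "dz": 0.38, "ax": -1.15, "ay": 2.77, "az": -2.04}]'

```text
time_s: 1.4
position: [0.5304, 0.3021, 0.1922]
tool_rot: [[0.418, 0.2, 0.886], [-0.715, -0.529, 0.457], [0.56, -0.825, -0.078]]
ft_force: [0.2, 0.4, 0.2]
grip_width: 0.0855
```

Emit:
jog_arm --rows '[{"hand": 1, "dx": 2.71, "dy": 1.0, "dz": 0.38, "ax": -1.15, "ay": 2.77, "az": -2.04}, {"hand": 1, "dx": 2.71, "dy": 1.0, "dz": 0.38, "ax": -1.15, "ay": 2.77, "az": -2.04}, {"hand": 1, "dx": 2.71, "dy": 1.0, "dz": 0.38, "ax": -1.15, "ay": 2.77, "az": -2.04}, {"hand": 1, "dx": 2.71, "dy": 1.0, "dz": 0.38, "ax": -1.15, "ay": 2.77, "az": -2.04}, {"hand": 1, "dx": 2.71, "dy": 1.0, "dz": 0.38, "ax": -1.15, "ay": 2.77, "az": -2.04}]'

```text
time_s: 1.82
position: [0.6001, 0.1828, 0.2366]
tool_rot: [[0.159, 0.157, 0.975], [-0.689, -0.689, 0.224], [0.707, -0.707, -0.001]]
ft_force: [-0.0, 0.0, -0.7]
grip_width: 0.0853
```

Run:
```python
from h import *
import pickle
s=status.observe(); print(s['position'],s['q'],s['qvel'])
im=imaging.get_image('wrist'); cv2.imwrite('pics/wrist1.png',im[:,:,::-1]); pickle.dump(s,open('s1.pkl','wb'))
g=rack(-.062,.06,.117);print(proj('wrist',np.array([g,rack(-.099,.06,.267),rack(-.099,-.06,.267),rack(0,0.06,.24)]),s))
```

```text
[0.6001 0.1828 0.2366] [ 22.6075  36.4239  60.3456 -44.2128  92.0376  11.5622] [-22.4282   0.6138 -11.1205 -24.7424  10.5131   9.3539]
[[316.9494 207.639 ]
 [315.851  399.9343]
 [102.27   399.7232]
 [316.8313 374.8531]]
```

View pics/wrist1.png

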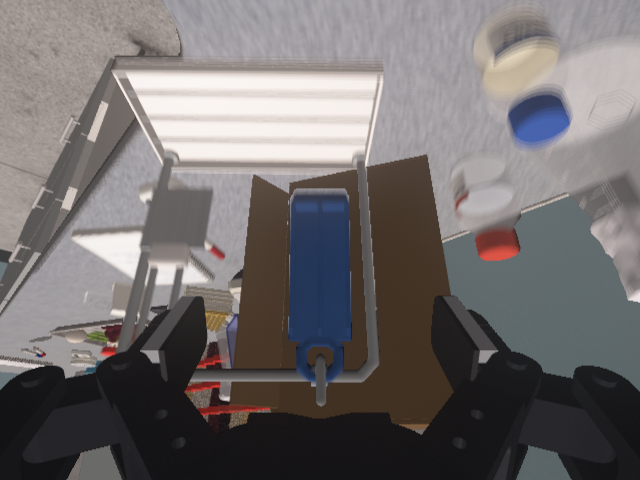

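The wrist view shows the rest centred (u 290-352, lower edge v≈190) with the far hook tip at (320,403), close to the predicted (316,400). The picture is blurred by motion, so I'll retake it while still.

Run:
```python
from h import *
import pickle
imaging.get_image('wrist')
s=status.observe(); print(s['position'],s['tool_rot'],s['qvel'])
im=imaging.get_image('wrist'); pickle.dump(s,open('s2.pkl','wb'))
cv2.imwrite('pics/wrist2f.png',im[:,:,::-1])
a=im[170:420,90:400,::-1]; cv2.imwrite('pics/wrist2.png',cv2.resize(a,None,fx=2.4,fy=2.4,interpolation=cv2.INTER_CUBIC))
h=cv2.cvtColor(im,cv2.COLOR_RGB2HSV); m=cv2.inRange(h,(100,120,30),(130,255,255)); m[:, :280]=0;m[:,365:]=0
for v in range(185,345,10):
    x=np.where(m[v])[0]; print(v,x.min() if len(x) else None,x.max() if len(x) else None)
```

```text
[0.601  0.1813 0.2373] [[ 0.1566  0.1569  0.9751]
 [-0.6898 -0.6892  0.2217]
 [ 0.7068 -0.7074  0.0003]] [ 3.0881 -0.0796  1.8966  3.4722 -0.8021 -0.9892]
185 None None
195 None None
205 316 347
215 291 347
225 290 348
235 290 348
245 289 348
255 289 348
265 289 349
275 289 349
285 289 349
295 289 349
305 288 349
315 288 350
325 288 350
335 288 351
```

View pics/wrist2.png

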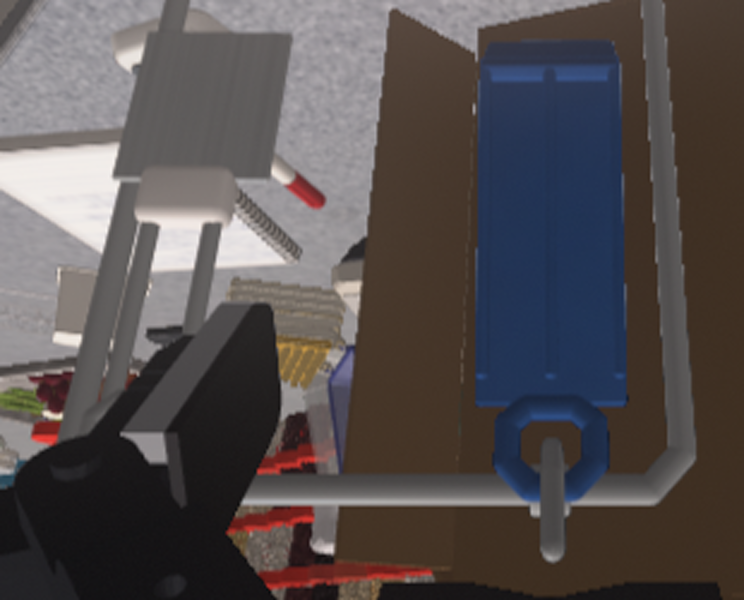

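```bash
cat >> h.py <<'E'
def restpts(g,R,P):  # R = toolR; xs=toolx, zs=-tooly, ys=toolz
    P=np.array(P)/1000; return g+P[:,:1]*R[:,0]+P[:,1:2]*R[:,2]-P[:,2:]*R[:,1]
E
python3 - <<'E'
from h import *
import pickle
s=pickle.load(open('s2.pkl','rb'))
P=[[-15,-23,25],[-15,23,25],[-15,0,-20],[78,-23,71],[78,23,71],[89,0,78]]
for rx_ in (-.062,):
  g=rack(rx_,.06,.117)
  uv=proj('wrist',restpts(g,toolR(45),P),s); print(((uv-[90,170])*2.4).round(0).tolist())
q=np.array([rack(-.099,.06,.267),rack(0,-.0,.24),rack(0,.106,.24)])
print(((proj('wrist',q,s)-[90,170])*2.4).round(0).tolist())
print(s['tool_rot'].T@(np.array([rack(-.062,.06,.117)])-s['position']).T)
E
```

```text
[[469.0, 58.0], [616.0, 57.0], [543.0, 33.0], [465.0, 397.0], [620.0, 397.0], [543.0, 443.0]]
[[541.0, 548.0], [368.0, 489.0], [679.0, 489.0]]
[[-0.0018]
 [ 0.1683]
 [-0.0007]]
```

Observed features sit a consistent (+3.5,+3) px from the prediction, which is about +1.5 mm tool z and 0 mm tool x. The lean and scale match. I'll approach along the tool axis.

Emit:
jog_arm --rows '[{"hand": 1, "dx": -0.04, "dy": 2.8, "dz": 0.03}, {"hand": 1, "dx": -0.04, "dy": 2.8, "dz": 0.03}, {"hand": 1, "dx": -0.04, "dy": 2.8, "dz": 0.03}, {"hand": 1, "dx": -0.04, "dy": 2.8, "dz": 0.03}, {"hand": 1, "dx": -0.04, "dy": 2.8, "dz": 0.03}]'

```text
invalid input at $.rows[0]: expected keys hand, dx, dy, dz, ax, ay, az
```

Run:
```python
from h import *
import pickle
imaging.get_image('top')
s=status.observe(); print(s['position'],s['tool_rot'][:,1],s['ft_force'])
im=imaging.get_image('wrist'); pickle.dump(s,open('s3.pkl','wb'))
cv2.imwrite('pics/wrist3.png',im[:,:,::-1])
im=imaging.get_image('side')[150:350,230:430,::-1]
cv2.imwrite('pics/side3.png',cv2.resize(im,(600,600),interpolation=cv2.INTER_CUBIC))
```

```text
[0.5996 0.1839 0.2362] [ 0.1581 -0.6873 -0.7089] [-0.4826 -0.1655  0.1994]
```

View pics/wrist3.png

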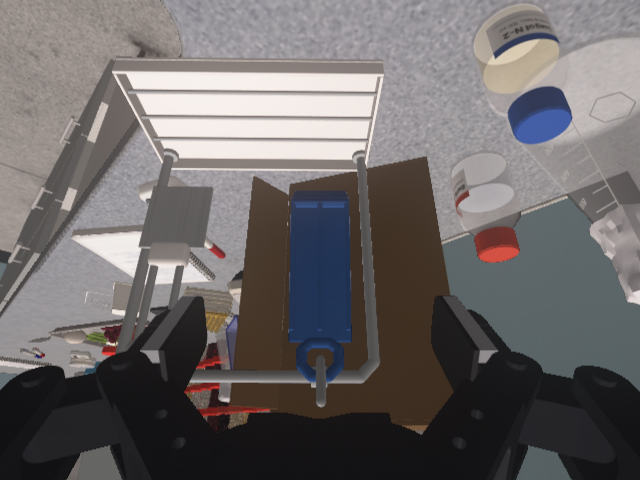

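View pics/side3.png

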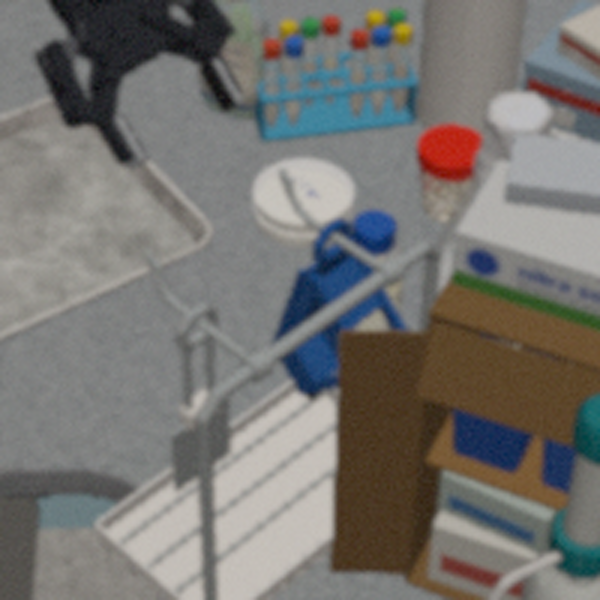

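The move was refused because the turn keys are required, and nothing moved. I'll re-measure from this settled picture.

Run:
```python
from h import *
import pickle
im=cv2.imread('pics/wrist3.png'); a=im[170:420,240:400]; cv2.imwrite('pics/wrist3z.png',cv2.resize(a,None,fx=2.4*1.0,fy=2.4,interpolation=cv2.INTER_CUBIC))
s=pickle.load(open('s3.pkl','rb'))
P=[[-15,-23,25],[-15,23,25],[-15,0,-20],[78,-23,71],[78,23,71],[89,0,78]]
g=rack(-.062,.06,.117)
uv=proj('wrist',restpts(g,toolR(45),P),s); print(((uv-[240,170])*2.4).round(0).tolist())
q=np.array([rack(-.099,.06,.267),rack(0,-.0,.24),rack(0,.106,.24)])
print(((proj('wrist',q,s)-[240,170])*2.4).round(0).tolist())
print(s['tool_rot'].T@(np.array([rack(-.062,.06,.117)])-s['position']).T)
```

```text
[[112.0, 66.0], [257.0, 66.0], [185.0, 42.0], [107.0, 404.0], [261.0, 404.0], [184.0, 450.0]]
[[182.0, 555.0], [9.0, 494.0], [318.0, 495.0]]
[[ 0.0014]
 [ 0.1696]
 [-0.0001]]
```

View pics/wrist3z.png

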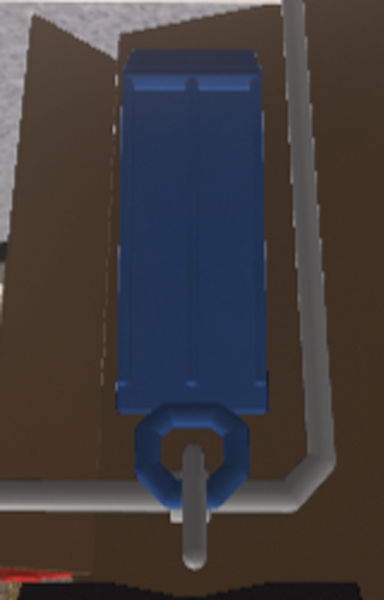

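Emit:
jog_arm --rows '[{"hand": 1, "dx": 0.02, "dy": 2.8, "dz": 0.05, "ax": 0, "ay": 0, "az": 0}, {"hand": 1, "dx": 0.02, "dy": 2.8, "dz": 0.05, "ax": 0, "ay": 0, "az": 0}, {"hand": 1, "dx": 0.02, "dy": 2.8, "dz": 0.05, "ax": 0, "ay": 0, "az": 0}, {"hand": 1, "dx": 0.02, "dy": 2.8, "dz": 0.05, "ax": 0, "ay": 0, "az": 0}, {"hand": 1, "dx": 0.02, "dy": 2.8, "dz": 0.03, "ax": 0, "ay": 0, "az": 0}]'

```text
time_s: 2.53
position: [0.6239, 0.088, 0.1372]
tool_rot: [[0.163, 0.16, 0.974], [-0.69, -0.687, 0.228], [0.705, -0.709, -0.002]]
ft_force: [-0.2, 0.3, 0.2]
grip_width: 0.0855
```

```bash
sed -i 's/^YAW=.*/YAW=13.0; O=np.array([.582+.0005+.0023,-.0075-.0024+.0005,0])/' h.py
python3 - <<'E'
from h import *
import pickle
imaging.get_image('wrist');imaging.get_image('wrist')
s=status.observe(); print(s['position'],s['tool_rot'][:,1],s['ft_force'])
im=imaging.get_image('wrist'); pickle.dump(s,open('s4.pkl','wb'))
cv2.imwrite('pics/wrist4.png',im[:,:,::-1])
print(s['tool_rot'].T@(np.array([rack(-.062,.06,.117)])-s['position']).T)
E
```

```text
[0.623  0.086  0.1348] [ 0.1533 -0.6887 -0.7087] [-0.5342  0.2392 -0.3076]
[[0.0033]
 [0.0284]
 [0.0015]]
```

View pics/wrist4.png

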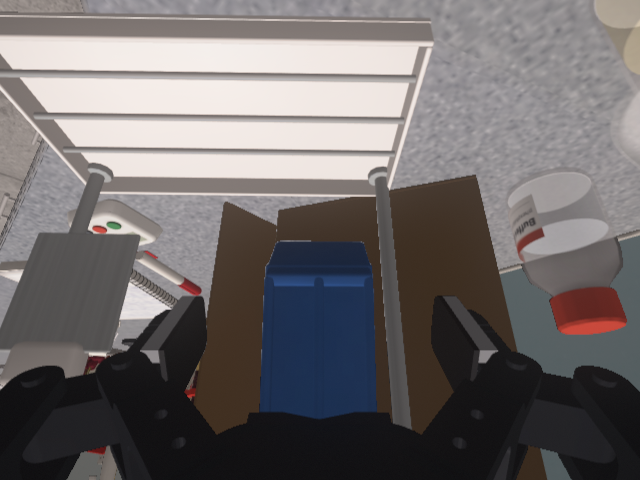

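The rest is centred between the fingers (u 264-374, jaw plane at 319). Its front-face top edge at v≈268 agrees with the prediction of 270. I'll go the last 44 mm and close gently.

Emit:
jog_arm --rows '[{"hand": 1, "dx": 0.04, "dy": 1.4, "dz": 0.03, "ax": 0, "ay": 0, "az": 0}, {"hand": 1, "dx": 0.04, "dy": 1.4, "dz": 0.03, "ax": 0, "ay": 0, "az": 0}, {"hand": 1, "dx": 0.04, "dy": 1.0, "dz": 0.03, "ax": 0, "ay": 0, "az": 0}, {"hand": 1, "dx": 0, "dy": 0.6, "dz": 0, "ax": 0, "ay": 0, "az": 0}, {"hand": 1, "dx": 0, "dy": 0, "dz": 0, "ax": 0, "ay": 0, "az": 0}]'

```text
time_s: 3.1
position: [0.6322, 0.0568, 0.1077]
tool_rot: [[0.162, 0.159, 0.974], [-0.69, -0.688, 0.226], [0.706, -0.708, -0.002]]
ft_force: [0.2, 0.7, 0.4]
grip_width: 0.0854
```

Run:
```python
from h import *
import pickle
imaging.get_image('wrist')
s=status.observe(); print(s['position'],s['tool_rot'][:,1],s['ft_force'])
im=imaging.get_image('wrist'); pickle.dump(s,open('s5.pkl','wb'))
cv2.imwrite('pics/wrist5.png',im[:,:,::-1])
im=imaging.get_image('side')[150:350,230:430,::-1]
cv2.imwrite('pics/side5.png',cv2.resize(im,(600,600),interpolation=cv2.INTER_CUBIC))
print(s['tool_rot'].T@(np.array([rack(-.062,.06,.117)])-s['position']).T)
```

```text
[0.6324 0.0571 0.1082] [ 0.1592 -0.6876 -0.7084] [-0.4201  0.2869 -0.1398]
[[ 0.0006]
 [-0.0118]
 [-0.0013]]
```

View pics/wrist5.png

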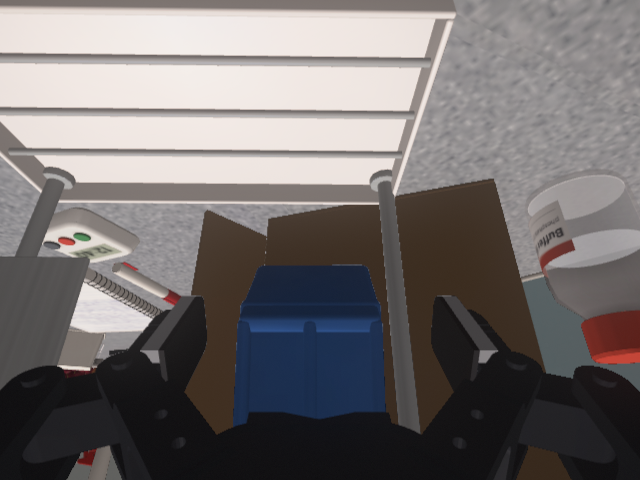

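View pics/side5.png

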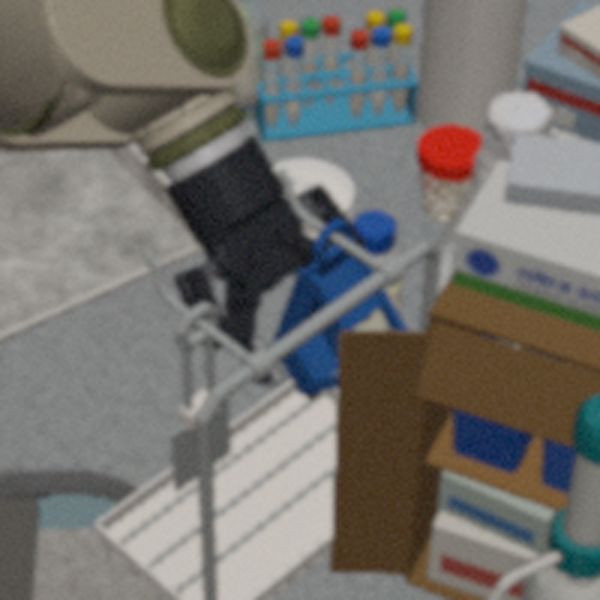

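The rest sits about 1.5 mm toward the near finger (u centre 313). I'll correct that, go 3 mm deeper, then close.

Emit:
jog_arm --rows '[{"hand": 1, "dx": -0.1, "dy": 0.3, "dz": -0.15, "ax": 0, "ay": 0, "az": 0}, {"hand": 1, "dx": 0, "dy": 0, "dz": 0, "ax": 0, "ay": 0, "az": 0}, {"hand": 0.6, "dx": 0, "dy": 0, "dz": 0, "ax": 0, "ay": 0, "az": 0}, {"hand": 0.55, "dx": 0, "dy": 0, "dz": 0, "ax": 0, "ay": 0, "az": 0}, {"hand": 0.5, "dx": 0, "dy": 0, "dz": 0, "ax": 0, "ay": 0, "az": 0}]' --newtons 70

```text
time_s: 3.67
position: [0.6312, 0.0551, 0.1053]
tool_rot: [[0.161, 0.159, 0.974], [-0.69, -0.688, 0.226], [0.706, -0.708, -0.001]]
ft_force: [0.5, -0.1, 0.2]
grip_width: 0.0515
```

Emit:
jog_arm --rows '[{"hand": 0.45, "dx": 0, "dy": 0, "dz": 0, "ax": 0, "ay": 0, "az": 0}, {"hand": 0.4, "dx": 0, "dy": 0, "dz": 0, "ax": 0, "ay": 0, "az": 0}, {"hand": 0.2, "dx": 0, "dy": 0, "dz": 0, "ax": 0, "ay": 0, "az": 0}, {"hand": 0, "dx": 0, "dy": 0, "dz": 0, "ax": 0, "ay": 0, "az": 0}, {"hand": 0, "dx": 0, "dy": 0, "dz": 0, "ax": 0, "ay": 0, "az": 0}]' --newtons 70

```text
time_s: 4.08
position: [0.6312, 0.0549, 0.1053]
tool_rot: [[0.161, 0.159, 0.974], [-0.69, -0.688, 0.226], [0.706, -0.708, -0.001]]
ft_force: [-0.9, -1.1, 1.4]
grip_width: 0.0456
```

Run:
```python
from h import *
import pickle
s=status.observe(); print(s['position'],s['tool_rot'],s['ft_force'],s['wrist_torque'],s['grip_width'])
im=imaging.get_image('wrist'); pickle.dump(s,open('s6.pkl','wb'))
cv2.imwrite('pics/wrist6.png',im[:,:,::-1])
im=imaging.get_image('side')[150:350,230:430,::-1]
cv2.imwrite('pics/side6.png',cv2.resize(im,(600,600),interpolation=cv2.INTER_CUBIC))
im=imaging.get_image('top')[180:320,295:435,::-1]
cv2.imwrite('pics/top6.png',cv2.resize(im,(600,600),interpolation=cv2.INTER_CUBIC))
print(s['tool_rot'].T@(np.array([rack(-.062,.06,.117)])-s['position']).T)
```

```text
[0.6312 0.0549 0.1053] [[ 0.1608  0.159   0.9741]
 [-0.6897 -0.6878  0.2262]
 [ 0.706  -0.7082 -0.0009]] [-0.8569 -1.1254  1.4029] [ 0.1609 -0.015  -0.1535] 0.04557789594521009
[[ 0.0013]
 [-0.0152]
 [ 0.0003]]
```

View pics/wrist6.png

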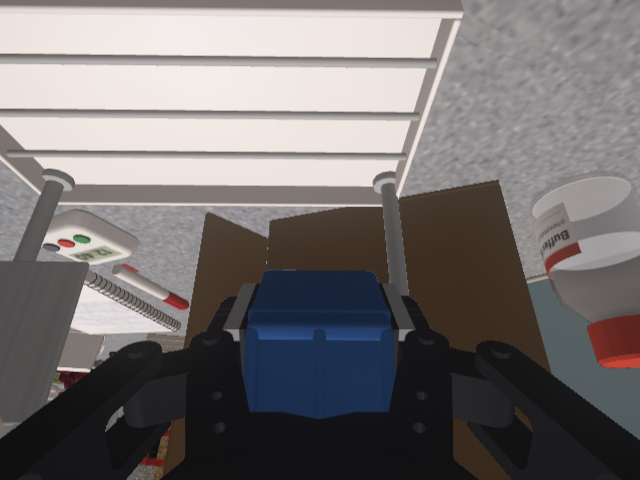

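View pics/side6.png

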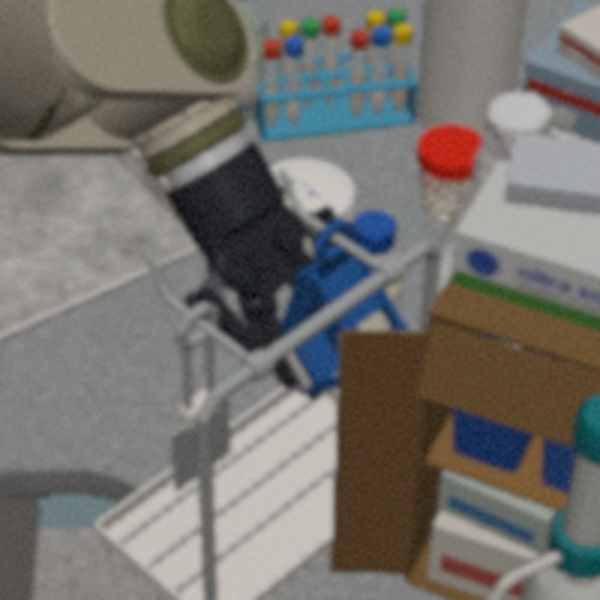

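View pics/top6.png

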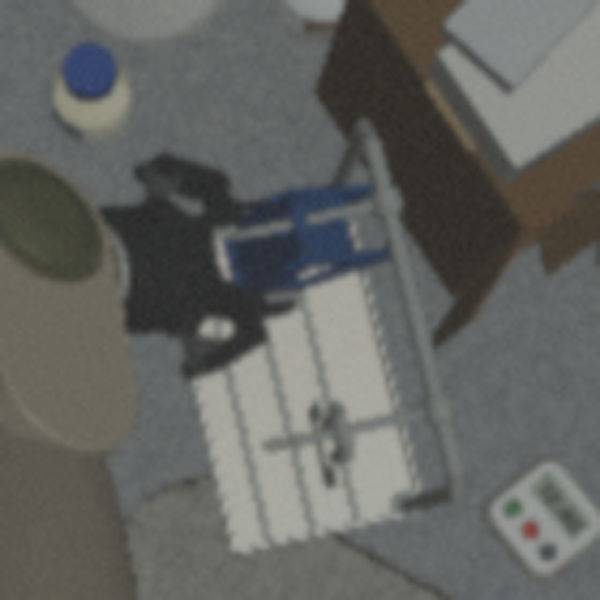

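The rest is grasped (45.6 mm opening, forces of 1–2 N) and has not visibly moved. I'll check the grip offset more closely.

Run:
```python
from h import *
import pickle
im=cv2.imread('pics/wrist6.png')[250:430,220:420]; cv2.imwrite('pics/wrist6z.png',cv2.resize(im,None,fx=3,fy=3,interpolation=cv2.INTER_CUBIC))
s=pickle.load(open('s6.pkl','rb')); g=rack(-.062,.06,.117)
R=np.array(s['tool_rot'])
P=[[-15,-23,25],[-15,23,25],[-15,-23,-19],[-15,23,-19],[-14,-23,17],[-14,23,17]]
print(((proj('wrist',restpts(g,R,P),s)-[220,250])*3).round())
```

```text
[[ 58. 216.]
 [518. 215.]
 [121.  51.]
 [458.  50.]
 [ 73. 186.]
 [503. 185.]]
```

View pics/wrist6z.png

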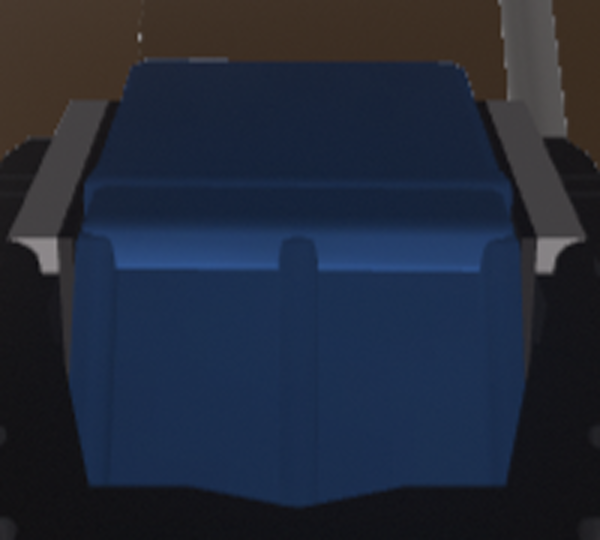

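```bash
cat >> h.py <<'E'
import pickle
def et():
    s=pickle.load(open('s6.pkl','rb')); return np.array(s['tool_rot']).T@(rack(-.054,.06,.2355)-np.array(s['position']))
def pose(x,z,th):
    R=toolR(45-th); return rack(x/1000,.06,z/1000)-R@et(), R
def where():
    s=status.observe(); R=np.array(s['tool_rot']); e=np.array(s['position'])+R@et()-O; rx,ry,k=axes()
    th=45-np.degrees(np.arctan2(R[:,1]@rx,-R[:,1][2]))
    print('t %.2f'%s['time_s'],'eye rack mm',np.round([e@rx*1000,e@ry*1000,e[2]*1000],1),'th %.1f'%th,'F',np.round(s['ft_force'],1),'T',np.round(s['wrist_torque'],2),'w %.4f'%s['grip_width'])
def plan(pts):
    s=status.observe(); p0,R0=np.array(s['position']),np.array(s['tool_rot'])
    for x,z,th,n in pts:
        p1,R1=pose(x,z,th); rows(p1,R1,n,p0,R0); p0,R0=p1,R1
E
python3 - <<'E'
from h import *
print(et()); where(); plan([(-54,240,0,2),(-54,240,15,5),(-54,240,30,5)])
E
```

```text
[ 0.0906 -0.0935  0.0002]
t 4.23 eye rack mm [-54.   60.  235.5] th 0.1 F [-0.9 -1.1  2.4] T [ 0.07  0.04 -0.12] w 0.0452
n 2 d cm [ 0.17 -0.15  0.01] | 2.3 mm turn [-0.01  0.04 -0.05] 0.07
[[0.6313 0.0548 0.1075]
 [0.6314 0.0547 0.1098]]
n 5 d cm [-0.48 -0.49  0.  ] | 6.8 mm turn [-0. -0.  3.] 3.0
[[0.6299 0.0614 0.1099]
 [0.6283 0.068  0.1103]
 [0.6268 0.0746 0.1111]
 [0.6253 0.0812 0.1122]
 [0.6238 0.0876 0.1137]]
n 5 d cm [-0.48 -0.49 -0.  ] | 6.8 mm turn [-0.  0.  3.] 3.0
[[0.6223 0.094  0.1156]
 [0.6209 0.1003 0.1178]
 [0.6195 0.1065 0.1203]
 [0.6181 0.1125 0.1231]
 [0.6167 0.1184 0.1263]]
```

Emit:
jog_arm --rows '[{"hand": 0, "dx": 0.08, "dy": -0.08, "dz": 0, "ax": 0, "ay": 0, "az": 0}, {"hand": 0, "dx": 0.08, "dy": -0.08, "dz": 0, "ax": 0, "ay": 0, "az": 0}, {"hand": 0, "dx": 0.08, "dy": -0.08, "dz": 0, "ax": 0, "ay": 0, "az": 0}, {"hand": 0, "dx": 0.08, "dy": -0.08, "dz": 0, "ax": 0, "ay": 0, "az": 0}, {"hand": 0, "dx": 0, "dy": 0, "dz": 0, "ax": 0, "ay": 0, "az": 0}]'

```text
time_s: 4.65
position: [0.6312, 0.0551, 0.1097]
tool_rot: [[0.161, 0.159, 0.974], [-0.69, -0.688, 0.226], [0.706, -0.709, -0.001]]
ft_force: [-0.0, 0.0, -2.4]
grip_width: 0.0452
```

Run:
```python
from h import *
where()
```

```text
t 4.65 eye rack mm [-54.1  60.  239.9] th 0.1 F [-0.   0.  -2.4] T [0.58 0.11 0.07] w 0.0452
```

Now hanging free: the force equals the 2.4 N weight. Next is the swing.

Emit:
jog_arm --rows '[{"hand": 0, "dx": -0.48, "dy": -0.49, "dz": 0, "ax": 0, "ay": 0, "az": 3}, {"hand": 0, "dx": -0.48, "dy": -0.49, "dz": 0, "ax": 0, "ay": 0, "az": 3}, {"hand": 0, "dx": -0.48, "dy": -0.49, "dz": 0, "ax": 0, "ay": 0, "az": 3}, {"hand": 0, "dx": -0.48, "dy": -0.49, "dz": 0, "ax": 0, "ay": 0, "az": 3}, {"hand": 0, "dx": -0.48, "dy": -0.49, "dz": 0, "ax": 0, "ay": 0, "az": 3}]'

```text
time_s: 5.07
position: [0.6234, 0.0885, 0.1136]
tool_rot: [[0.197, 0.111, 0.974], [-0.846, -0.483, 0.227], [0.496, -0.868, -0.001]]
ft_force: [0.1, -0.7, -1.6]
grip_width: 0.0452
```

Run:
```python
from h import *
where();imaging.get_image('top');where()
plan([(-54,240,30,5),(-75,240,32,5)])
```

```text
t 5.07 eye rack mm [-54.4  60.  239.8] th 15.3 F [ 0.1 -0.7 -1.6] T [ 0.41  0.09 -0.  ] w 0.0452
t 5.12 eye rack mm [-54.1  60.2 240.9] th 15.4 F [ 0.8 -0.9 -0. ] T [ 0.33  0.04 -0.01] w 0.0453
n 5 d cm [-0.47 -0.46 -0.01] | 6.5 mm turn [-0.02  0.01  2.92] 2.92
[[0.6224 0.0949 0.1165]
 [0.621  0.1009 0.1185]
 [0.6195 0.1069 0.1208]
 [0.6181 0.1127 0.1234]
 [0.6167 0.1184 0.1263]]
n 5 d cm [-0.47 -0.17 -0.  ] | 5.0 mm turn [-0.  -0.   0.4] 0.4
[[0.6156 0.1233 0.1266]
 [0.6145 0.1281 0.1271]
 [0.6133 0.133  0.1275]
 [0.6122 0.1379 0.128 ]
 [0.6111 0.1427 0.1285]]
```

Emit:
jog_arm --rows '[{"hand": 0, "dx": -0.48, "dy": -0.49, "dz": 0, "ax": 0, "ay": 0, "az": 3}, {"hand": 0, "dx": -0.48, "dy": -0.49, "dz": 0, "ax": 0, "ay": 0, "az": 3}, {"hand": 0, "dx": -0.48, "dy": -0.49, "dz": 0, "ax": 0, "ay": 0, "az": 3}, {"hand": 0, "dx": -0.48, "dy": -0.49, "dz": 0, "ax": 0, "ay": 0, "az": 3}, {"hand": 0, "dx": -0.48, "dy": -0.49, "dz": 0, "ax": 0, "ay": 0, "az": 3}]'

```text
time_s: 5.53
position: [0.6161, 0.1192, 0.1262]
tool_rot: [[0.219, 0.056, 0.974], [-0.941, -0.25, 0.226], [0.256, -0.967, -0.002]]
ft_force: [0.2, 0.7, -2.1]
grip_width: 0.0453
```

Emit:
jog_arm --rows '[{"hand": 0, "dx": 0, "dy": 0, "dz": 0, "ax": 0, "ay": 0, "az": 0}, {"hand": 0, "dx": 0, "dy": 0, "dz": 0, "ax": 0, "ay": 0, "az": 0}, {"hand": 0, "dx": 0, "dy": 0, "dz": 0, "ax": 0, "ay": 0, "az": 0}, {"hand": 0, "dx": 0, "dy": 0, "dz": 0, "ax": 0, "ay": 0, "az": 0}, {"hand": 0, "dx": 0, "dy": 0, "dz": 0, "ax": 0, "ay": 0, "az": 0}]'

```text
time_s: 5.95
position: [0.6162, 0.1191, 0.1258]
tool_rot: [[0.219, 0.056, 0.974], [-0.941, -0.252, 0.227], [0.258, -0.966, -0.002]]
ft_force: [-0.3, 0.2, -2.5]
grip_width: 0.0449
```

Run:
```python
from h import *
where()
plan([(-75,240,32,5)])
```

```text
t 5.95 eye rack mm [-54.7  60.  239.5] th 30.1 F [-0.3  0.2 -2.5] T [0.29 0.03 0.02] w 0.0449
n 5 d cm [-0.45 -0.17  0.01] | 4.9 mm turn [0.02 0.02 0.39] 0.39
[[0.6151 0.1239 0.1263]
 [0.6141 0.1286 0.1268]
 [0.6131 0.1333 0.1273]
 [0.6121 0.138  0.1279]
 [0.6111 0.1427 0.1285]]
```

Emit:
jog_arm --rows '[{"hand": 0, "dx": -0.45, "dy": -0.17, "dz": 0, "ax": 0, "ay": 0, "az": 0.4}, {"hand": 0, "dx": -0.45, "dy": -0.17, "dz": 0, "ax": 0, "ay": 0, "az": 0.4}, {"hand": 0, "dx": -0.45, "dy": -0.17, "dz": 0, "ax": 0, "ay": 0, "az": 0.4}, {"hand": 0, "dx": -0.45, "dy": -0.17, "dz": 0, "ax": 0, "ay": 0, "az": 0.4}, {"hand": 0, "dx": 0, "dy": 0, "dz": 0, "ax": 0, "ay": 0, "az": 0}]'

```text
time_s: 6.37
position: [0.6119, 0.1386, 0.1287]
tool_rot: [[0.221, 0.051, 0.974], [-0.948, -0.224, 0.227], [0.229, -0.973, -0.001]]
ft_force: [-0.1, -0.5, -1.1]
grip_width: 0.0451
```

Run:
```python
from h import *
where(); imaging.get_image('top');imaging.get_image('top'); where()
im=imaging.get_image('side')[150:350,230:430,::-1]
cv2.imwrite('pics/side7.png',cv2.resize(im,(800,600),interpolation=cv2.INTER_CUBIC))
plan([(-76,240.5,34,1),(-79,241.5,37,1),(-82.5,243.5,40,1),(-86,246.5,43,1),(-89,249.5,45,1)])
```

```text
t 6.37 eye rack mm [-71.3  60.1 240.5] th 31.7 F [-0.1 -0.5 -1.1] T [ 0.19  0.01 -0.03] w 0.0451
t 6.47 eye rack mm [-70.7  60.  240.3] th 31.7 F [-0.3 -0.5 -1.8] T [ 0.18  0.02 -0.02] w 0.0451
n 1 d cm [-0.9  -0.52  0.02] | 10.4 mm turn [0.04 0.1  2.31] 2.31
[[0.61   0.1474 0.1315]]
n 1 d cm [-0.75 -0.64 -0.  ] | 9.9 mm turn [0. 0. 3.] 3.0
[[0.6081 0.1558 0.1363]]
n 1 d cm [-0.8  -0.73  0.  ] | 10.8 mm turn [-0. -0.  3.] 3.0
[[0.6061 0.1645 0.1425]]
n 1 d cm [-0.8  -0.82 -0.  ] | 11.4 mm turn [-0. -0.  3.] 3.0
[[0.6041 0.1729 0.1499]]
n 1 d cm [-0.61 -0.63  0.  ] | 8.8 mm turn [-0.  0.  2.] 2.0
[[0.6027 0.1791 0.156 ]]
```

View pics/side7.png

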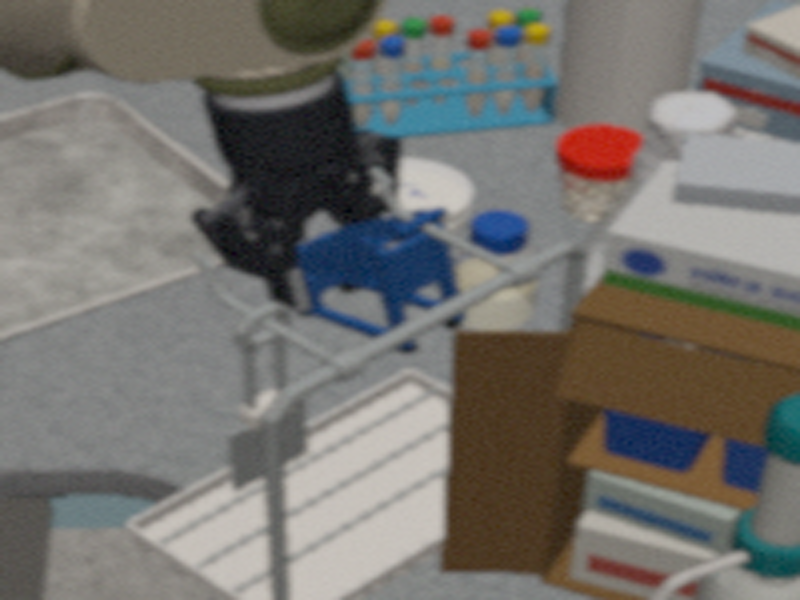

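The side view shows the loop near the start of the hook's bend, with the rest tilted about 32° and everything else undisturbed. I'll move round the bend in small steps.

Run:
```python
from h import *
plan([(-76,240.2,35,2),(-79.5,241,37,1),(-83,242.6,40,2)])
```

```text
n 2 d cm [-0.54 -0.32  0.01] | 6.2 mm turn [0.02 0.05 1.65] 1.65
[[0.6108 0.1435 0.1304]
 [0.6096 0.1493 0.1324]]
n 1 d cm [-0.65 -0.46  0.  ] | 8.0 mm turn [-0. -0.  2.] 2.0
[[0.608  0.1563 0.1358]]
n 2 d cm [-0.41 -0.34 -0.  ] | 5.3 mm turn [-0.  -0.   1.5] 1.5
[[0.607  0.1607 0.1387]
 [0.606  0.165  0.1416]]
```

Emit:
jog_arm --rows '[{"hand": 0, "dx": -0.54, "dy": -0.32, "dz": 0, "ax": 0, "ay": 0, "az": 1.65}, {"hand": 0, "dx": -0.54, "dy": -0.32, "dz": 0, "ax": 0, "ay": 0, "az": 1.65}, {"hand": 0, "dx": -0.65, "dy": -0.46, "dz": 0, "ax": 0, "ay": 0, "az": 2}, {"hand": 0, "dx": -0.41, "dy": -0.34, "dz": 0, "ax": 0, "ay": 0, "az": 1.5}, {"hand": 0, "dx": -0.41, "dy": -0.34, "dz": 0, "ax": 0, "ay": 0, "az": 1.5}]'

```text
time_s: 6.93
position: [0.6057, 0.1651, 0.1416]
tool_rot: [[0.226, 0.018, 0.974], [-0.97, -0.084, 0.226], [0.086, -0.996, -0.001]]
ft_force: [-0.7, 0.0, -1.8]
grip_width: 0.0449
```

Emit:
jog_arm --rows '[{"hand": 0, "dx": 0, "dy": 0, "dz": 0, "ax": 0, "ay": 0, "az": 0}, {"hand": 0, "dx": 0, "dy": 0, "dz": 0, "ax": 0, "ay": 0, "az": 0}, {"hand": 0, "dx": 0, "dy": 0, "dz": 0, "ax": 0, "ay": 0, "az": 0}, {"hand": 0, "dx": 0, "dy": 0, "dz": 0, "ax": 0, "ay": 0, "az": 0}, {"hand": 0, "dx": 0, "dy": 0, "dz": 0, "ax": 0, "ay": 0, "az": 0}]'

```text
time_s: 7.35
position: [0.6056, 0.165, 0.1412]
tool_rot: [[0.226, 0.018, 0.974], [-0.97, -0.086, 0.226], [0.087, -0.996, -0.002]]
ft_force: [0.3, -0.2, -2.1]
grip_width: 0.0449
```

Run:
```python
from h import *
where()
plan([(-87,246,43,2),(-89,249.5,45.5,2),(-90,251.2,47,1)])
```

```text
t 7.35 eye rack mm [-83.1  59.9 242.2] th 40.0 F [ 0.3 -0.2 -2.1] T [0.09 0.03 0.04] w 0.0449
n 2 d cm [-0.42 -0.44  0.02] | 6.1 mm turn [0.04 0.04 1.51] 1.51
[[0.6047 0.1695 0.1453]
 [0.6039 0.1739 0.1494]]
n 2 d cm [-0.3  -0.38  0.  ] | 4.8 mm turn [-0.    0.    1.25] 1.25
[[0.6032 0.1769 0.1531]
 [0.6025 0.1799 0.1568]]
n 1 d cm [-0.34 -0.41  0.  ] | 5.3 mm turn [-0.  -0.   1.5] 1.5
[[0.6018 0.1832 0.161 ]]
```

Still free, with only the weight on the wrist.

Emit:
jog_arm --rows '[{"hand": 0, "dx": -0.42, "dy": -0.44, "dz": 0.01, "ax": 0, "ay": 0, "az": 1.5}, {"hand": 0, "dx": -0.42, "dy": -0.44, "dz": 0.01, "ax": 0, "ay": 0, "az": 1.5}, {"hand": 0, "dx": -0.3, "dy": -0.38, "dz": 0, "ax": 0, "ay": 0, "az": 1.25}, {"hand": 0, "dx": -0.3, "dy": -0.38, "dz": 0, "ax": 0, "ay": 0, "az": 1.25}, {"hand": 0, "dx": 0, "dy": 0, "dz": 0, "ax": 0, "ay": 0, "az": 0}]'

```text
time_s: 7.77
position: [0.6028, 0.1798, 0.1579]
tool_rot: [[0.226, -0.002, 0.974], [-0.974, 0.009, 0.226], [-0.01, -1.0, 0.0]]
ft_force: [-0.1, -1.3, -1.8]
grip_width: 0.0449
```

Emit:
jog_arm --rows '[{"hand": 0, "dx": 0, "dy": 0, "dz": 0, "ax": 0, "ay": 0, "az": 0}, {"hand": 0, "dx": 0, "dy": 0, "dz": 0, "ax": 0, "ay": 0, "az": 0}, {"hand": 0, "dx": 0, "dy": 0, "dz": 0, "ax": 0, "ay": 0, "az": 0}, {"hand": 0, "dx": 0, "dy": 0, "dz": 0, "ax": 0, "ay": 0, "az": 0}, {"hand": 0, "dx": 0, "dy": 0, "dz": 0, "ax": 0, "ay": 0, "az": 0}]'

```text
time_s: 8.18
position: [0.6024, 0.18, 0.1569]
tool_rot: [[0.226, -0.003, 0.974], [-0.974, 0.008, 0.226], [-0.009, -1.0, -0.001]]
ft_force: [-0.3, -0.9, -2.6]
grip_width: 0.045
```

Run:
```python
from h import *
where()
# riser pts: rod centre at height along + offset o along loop z(th)
def P(t,o,th): # t distance below tip along rod
    a=np.radians(th); return (-99+.5*t+o*np.sin(a),267-.866*t+o*np.cos(a),th)
a=P(14,.3,47);b=P(8,.9,48);print(a,b)
plan([(*a,2),(*b,3)])
```

```text
t 8.18 eye rack mm [-89.1  60.2 249.6] th 45.5 F [-0.3 -0.9 -2.6] T [ 0.04 -0.03  0.05] w 0.0450
(np.float64(-91.78059388951425), np.float64(255.08059950801876), 47) (np.float64(-94.33116965707035), np.float64(260.67421754572297), 48)
n 2 d cm [-0.26 -0.39  0.01] | 4.7 mm turn [0.04 0.04 0.75] 0.75
[[0.6019 0.1825 0.1609]
 [0.6014 0.1849 0.1648]]
n 3 d cm [-0.15 -0.24  0.  ] | 2.8 mm turn [ 0.   -0.    0.33] 0.33
[[0.601  0.1863 0.1672]
 [0.6007 0.1876 0.1697]
 [0.6004 0.1889 0.1721]]
```

Emit:
jog_arm --rows '[{"hand": 0, "dx": -0.18, "dy": -0.26, "dz": 0, "ax": 0, "ay": 0, "az": 0.5}, {"hand": 0, "dx": -0.18, "dy": -0.26, "dz": 0, "ax": 0, "ay": 0, "az": 0.5}, {"hand": 0, "dx": -0.16, "dy": -0.26, "dz": 0, "ax": 0, "ay": 0, "az": 0.5}, {"hand": 0, "dx": 0, "dy": 0, "dz": 0, "ax": 0, "ay": 0, "az": 0}, {"hand": 0, "dx": 0, "dy": 0, "dz": 0, "ax": 0, "ay": 0, "az": 0}]'

```text
time_s: 8.6
position: [0.6014, 0.1848, 0.1652]
tool_rot: [[0.226, -0.008, 0.974], [-0.973, 0.034, 0.226], [-0.035, -0.999, -0.001]]
ft_force: [0.2, -0.0, -2.4]
grip_width: 0.0457
```

Emit:
jog_arm --rows '[{"hand": 0, "dx": 0, "dy": 0, "dz": 0, "ax": 0, "ay": 0, "az": 0}, {"hand": 0, "dx": 0, "dy": 0, "dz": 0, "ax": 0, "ay": 0, "az": 0}, {"hand": 0, "dx": 0, "dy": 0, "dz": 0, "ax": 0, "ay": 0, "az": 0}, {"hand": 0, "dx": 0, "dy": 0, "dz": 0, "ax": 0, "ay": 0, "az": 0}, {"hand": 0, "dx": 0, "dy": 0, "dz": 0, "ax": 0, "ay": 0, "az": 0}]'

```text
time_s: 9.02
position: [0.6013, 0.1848, 0.1649]
tool_rot: [[0.226, -0.009, 0.974], [-0.973, 0.034, 0.226], [-0.035, -0.999, -0.001]]
ft_force: [-0.6, 0.1, -1.5]
grip_width: 0.0453
```

Run:
```python
from h import *
where()
im=imaging.get_image('side')[200:300,290:390,::-1]
cv2.imwrite('pics/side8.png',cv2.resize(im,(600,600),interpolation=cv2.INTER_CUBIC))
im=imaging.get_image('top')[205:265,325:385,::-1]
cv2.imwrite('pics/top8.png',cv2.resize(im,(600,600),interpolation=cv2.INTER_CUBIC))
```

```text
t 9.02 eye rack mm [-91.7  60.2 255.1] th 47.0 F [-0.6  0.1 -1.5] T [-0.    0.   -0.04] w 0.0453
```

View pics/side8.png

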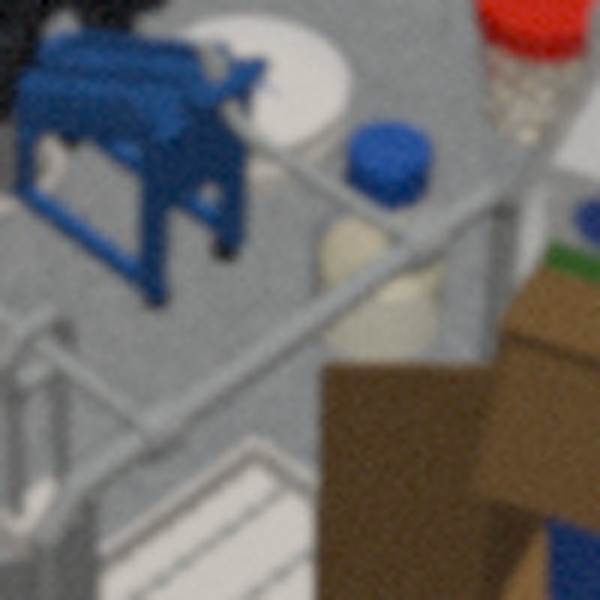

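View pics/top8.png

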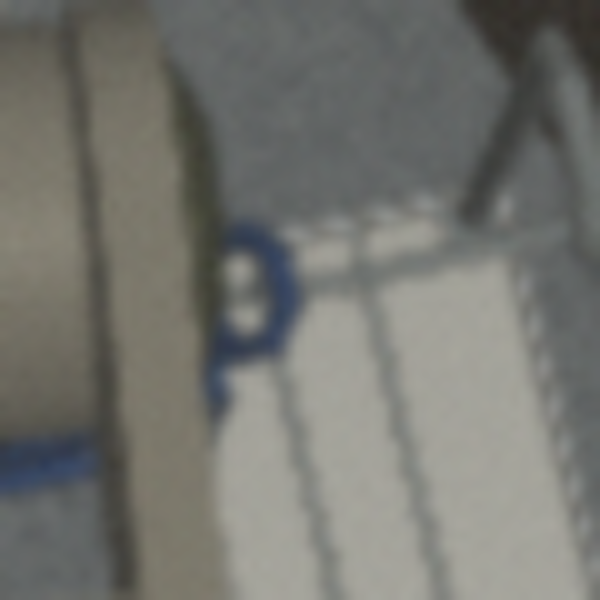

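Free. In the top view the hook tip lies inside the loop and centred across it. I'll draw along the tip.

Run:
```python
from h import *
where()
def P(t,o,th):
    a=np.radians(th); return (-99+.5*t+o*np.sin(a),267-.866*t+o*np.cos(a),th)
plan([(*P(7,.9,48),3),(*P(-4,1.3,48),4),(*P(-24,1.3,48),5)])
```

```text
t 9.12 eye rack mm [-91.7  60.2 255.1] th 47.0 F [ 0.4  0.1 -1.8] T [ 0.07 -0.01  0.  ] w 0.0454
n 3 d cm [-0.17 -0.26  0.  ] | 3.1 mm turn [0.03 0.03 0.33] 0.33
[[0.601  0.1864 0.1676]
 [0.6006 0.1879 0.1703]
 [0.6003 0.1894 0.173 ]]
n 4 d cm [-0.14 -0.24 -0.  ] | 2.8 mm turn [0. 0. 0.] 0.0
[[0.6    0.1907 0.1754]
 [0.5997 0.192  0.1778]
 [0.5994 0.1932 0.1803]
 [0.5991 0.1945 0.1827]]
n 5 d cm [-0.22 -0.34 -0.  ] | 4.0 mm turn [0. 0. 0.] 0.0
[[0.5987 0.1964 0.1862]
 [0.5982 0.1984 0.1897]
 [0.5978 0.2003 0.1931]
 [0.5973 0.2023 0.1966]
 [0.5969 0.2042 0.2001]]
```

Emit:
jog_arm --rows '[{"hand": 0, "dx": -0.13, "dy": -0.2, "dz": 0, "ax": 0, "ay": 0, "az": 0.3}, {"hand": 0, "dx": -0.13, "dy": -0.2, "dz": 0, "ax": 0, "ay": 0, "az": 0.3}, {"hand": 0, "dx": -0.13, "dy": -0.2, "dz": 0, "ax": 0, "ay": 0, "az": 0.2}, {"hand": 0, "dx": -0.13, "dy": -0.18, "dz": 0, "ax": 0, "ay": 0, "az": 0.2}, {"hand": 0, "dx": 0, "dy": 0, "dz": 0, "ax": 0, "ay": 0, "az": 0}]'

```text
time_s: 9.53
position: [0.6004, 0.1898, 0.1736]
tool_rot: [[0.226, -0.012, 0.974], [-0.973, 0.051, 0.226], [-0.053, -0.999, -0.0]]
ft_force: [0.1, 0.3, -1.2]
grip_width: 0.0451
```

Run:
```python
from h import *
where()
```

```text
t 9.53 eye rack mm [-95.1  60.3 262.1] th 48.0 F [ 0.1  0.3 -1.2] T [ 0.1   0.02 -0.02] w 0.0451
```

Emit:
jog_arm --rows '[{"hand": 0, "dx": -0.12, "dy": -0.22, "dz": 0, "ax": 0, "ay": 0, "az": 0}, {"hand": 0, "dx": -0.12, "dy": -0.22, "dz": 0, "ax": 0, "ay": 0, "az": 0}, {"hand": 0, "dx": -0.12, "dy": -0.22, "dz": 0, "ax": 0, "ay": 0, "az": 0}, {"hand": 0, "dx": -0.12, "dy": -0.22, "dz": 0, "ax": 0, "ay": 0, "az": 0}, {"hand": 0, "dx": 0, "dy": 0, "dz": 0, "ax": 0, "ay": 0, "az": 0}]'

```text
time_s: 9.95
position: [0.5994, 0.1941, 0.1827]
tool_rot: [[0.226, -0.012, 0.974], [-0.973, 0.051, 0.227], [-0.052, -0.999, -0.0]]
ft_force: [-0.2, -0.3, -2.9]
grip_width: 0.0458
```

Run:
```python
from h import *
where()
```

```text
t 9.95 eye rack mm [-99.6  60.3 271.3] th 48.0 F [-0.2 -0.3 -2.9] T [0.04 0.   0.01] w 0.0458
```

The barb is passed without force. I'll draw clear along 60°.

Emit:
jog_arm --rows '[{"hand": 0, "dx": -0.25, "dy": -0.4, "dz": 0, "ax": 0, "ay": 0, "az": 0}, {"hand": 0, "dx": -0.4, "dy": -0.65, "dz": 0, "ax": 0, "ay": 0, "az": 0}, {"hand": 0, "dx": -0.6, "dy": -1.0, "dz": 0, "ax": 0, "ay": 0, "az": 0}, {"hand": 0, "dx": -1.0, "dy": -1.5, "dz": 0, "ax": 0, "ay": 0, "az": 0}, {"hand": 0, "dx": -1.5, "dy": -1.5, "dz": 0, "ax": 0, "ay": 0, "az": 0}]'

```text
time_s: 10.37
position: [0.5914, 0.2278, 0.2357]
tool_rot: [[0.225, -0.013, 0.974], [-0.973, 0.051, 0.225], [-0.052, -0.999, -0.001]]
ft_force: [0.2, -0.1, -2.1]
grip_width: 0.0452
```

Run:
```python
from h import *
where()
im=imaging.get_image('side')[:, :,::-1]; cv2.imwrite('pics/side9.png',im)
m=imaging.get_image('top');cv2.imwrite('pics/top9.png',m[:,:,::-1])
```

```text
t 10.37 eye rack mm [-134.2   60.1  324.3] th 48.0 F [ 0.2 -0.1 -2.1] T [ 0.05 -0.04  0.02] w 0.0452
```

View pics/side9.png

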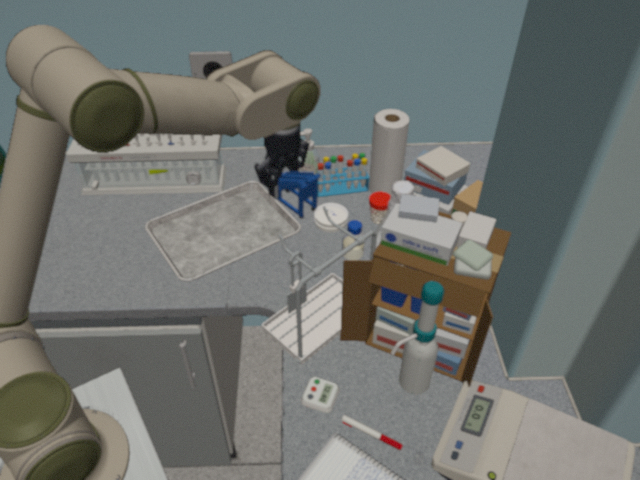

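The rest is clear of the hook, which still carries the scraper, bottle and timer unmoved. Now to the tray.

Run:
```python
from h import *
R=toolR(0); go([.507,.463,.12],R,10)
```

```text
n 10 d cm [-2.43  1.25 -0.3 ] | 27.5 mm turn [-0.03  0.02 -0.3 ] 0.3
[[0.5832 0.2534 0.2269]
 [0.5662 0.3004 0.204 ]
 [0.5492 0.3471 0.1806]
 [0.5323 0.3937 0.1568]
 [0.5154 0.4399 0.1324]]
```

Emit:
jog_arm --rows '[{"hand": 0, "dx": -1.5, "dy": 0.3, "dz": -0.2, "ax": 0, "ay": 0, "az": -0.3}, {"hand": 0, "dx": -2.4, "dy": 0.6, "dz": -0.3, "ax": 0, "ay": 0, "az": -0.3}, {"hand": 0, "dx": -2.8, "dy": 1.3, "dz": -0.35, "ax": 0, "ay": 0, "az": -0.3}, {"hand": 0, "dx": -2.8, "dy": 1.4, "dz": -0.35, "ax": 0, "ay": 0, "az": -0.3}, {"hand": 0, "dx": -2.8, "dy": 1.5, "dz": -0.35, "ax": 0, "ay": 0, "az": -0.3}]'

```text
time_s: 10.88
position: [0.5476, 0.3466, 0.1879]
tool_rot: [[0.226, -0.007, 0.974], [-0.974, 0.025, 0.226], [-0.026, -1.0, -0.001]]
ft_force: [0.2, 0.1, -1.9]
grip_width: 0.0455
```

Emit:
jog_arm --rows '[{"hand": 0, "dx": -2.8, "dy": 1.5, "dz": -0.35, "ax": 0, "ay": 0, "az": -0.3}, {"hand": 0, "dx": -2.8, "dy": 1.5, "dz": -0.35, "ax": 0, "ay": 0, "az": -0.3}, {"hand": 0, "dx": -2.8, "dy": 1.5, "dz": -0.35, "ax": 0, "ay": 0, "az": -0.3}, {"hand": 0, "dx": -2.0, "dy": 1.5, "dz": -0.2, "ax": 0, "ay": 0, "az": -0.3}, {"hand": 0, "dx": -1.5, "dy": 1.0, "dz": -0.2, "ax": 0, "ay": 0, "az": -0.3}]'

```text
time_s: 11.3
position: [0.5053, 0.4608, 0.1185]
tool_rot: [[0.228, -0.003, 0.974], [-0.974, -0.002, 0.228], [0.001, -1.0, -0.003]]
ft_force: [-0.1, -0.6, -2.6]
grip_width: 0.0453
```

Emit:
jog_arm --rows '[{"hand": 0, "dx": 0, "dy": 0, "dz": 0, "ax": 0, "ay": 0, "az": 0}, {"hand": 0, "dx": 0, "dy": 0, "dz": 0, "ax": 0, "ay": 0, "az": 0}, {"hand": 0, "dx": 0, "dy": 0, "dz": 0, "ax": 0, "ay": 0, "az": 0}, {"hand": 0, "dx": 0, "dy": 0, "dz": 0, "ax": 0, "ay": 0, "az": 0}, {"hand": 0, "dx": 0, "dy": 0, "dz": 0, "ax": 0, "ay": 0, "az": 0}]'

```text
time_s: 11.72
position: [0.5076, 0.4587, 0.1215]
tool_rot: [[0.225, 0.0, 0.974], [-0.974, 0.0, 0.225], [-0.0, -1.0, 0.0]]
ft_force: [0.0, 0.0, -1.8]
grip_width: 0.0452
```

Run:
```python
from h import *
where(); s=status.observe(); print(s['position'],s['tool_rot'][:,1])
R=toolR(0); go([s['position'][0],s['position'][1],.02],R,10)
im=imaging.get_image('side')[100:300,120:360,::-1]; cv2.imwrite('pics/side10.png',cv2.resize(im,(720,600),interpolation=cv2.INTER_CUBIC))
m=imaging.get_image('wrist');cv2.imwrite('pics/wrist10.png',m[:,:,::-1])
```

```text
t 11.72 eye rack mm [-382.8   30.2  214.9] th 45.0 F [ 0.   0.  -1.8] T [ 0.02  0.02 -0.02] w 0.0452
[0.5076 0.4587 0.1215] [ 0.0002  0.0005 -1.    ]
n 10 d cm [ 0.    1.01 -0.  ] | 10.1 mm turn [-0. -0. -0.] 0.0
[[0.5076 0.4587 0.1113]
 [0.5076 0.4587 0.091 ]
 [0.5076 0.4587 0.0707]
 [0.5076 0.4587 0.0504]
 [0.5076 0.4587 0.0301]]
```

View pics/side10.png

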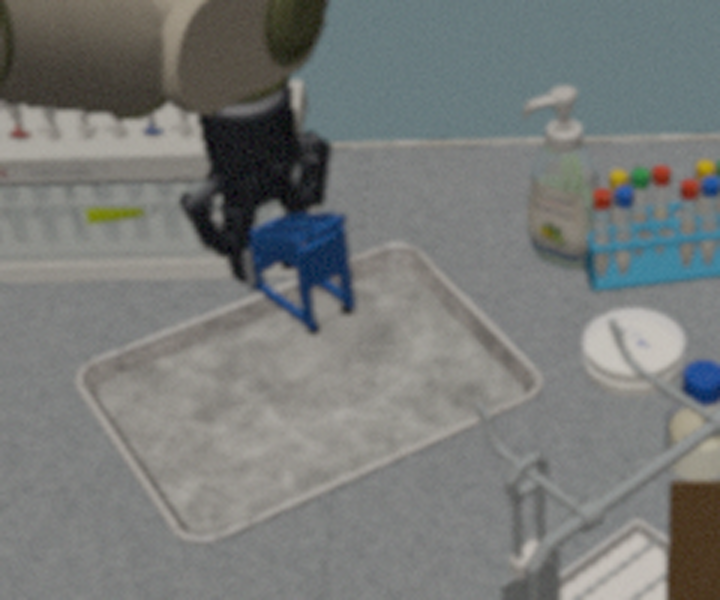

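View pics/wrist10.png

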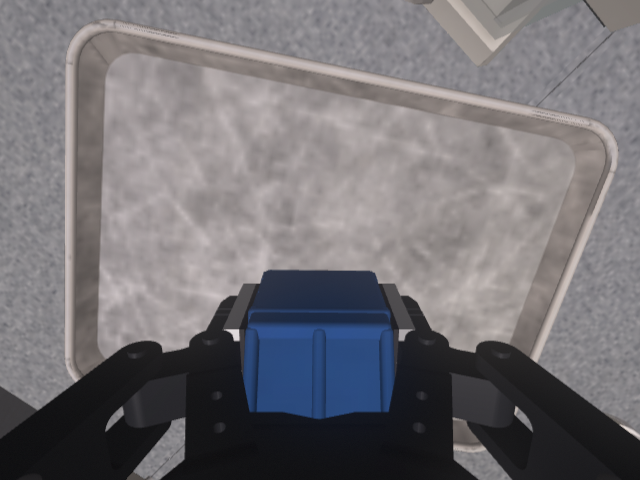

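The rest hangs level over the tray, well inside its rim. Lowering.

Emit:
jog_arm --rows '[{"hand": 0, "dx": 0, "dy": 2.0, "dz": 0, "ax": 0, "ay": 0, "az": 0}, {"hand": 0, "dx": 0, "dy": 2.2, "dz": 0, "ax": 0, "ay": 0, "az": 0}, {"hand": 0, "dx": 0, "dy": 2.2, "dz": 0, "ax": 0, "ay": 0, "az": 0}, {"hand": 0, "dx": 0, "dy": 1.8, "dz": 0, "ax": 0, "ay": 0, "az": 0}, {"hand": 0, "dx": 0, "dy": 1.2, "dz": 0, "ax": 0, "ay": 0, "az": 0}]'

```text
time_s: 12.23
position: [0.5062, 0.4588, 0.0247]
tool_rot: [[0.226, -0.003, 0.974], [-0.974, -0.001, 0.226], [0.001, -1.0, -0.003]]
ft_force: [0.6, -0.2, -2.3]
grip_width: 0.0452
```

Emit:
jog_arm --rows '[{"hand": 0, "dx": 0, "dy": 0.4, "dz": 0, "ax": 0, "ay": 0, "az": 0}, {"hand": 0, "dx": 0, "dy": 0.2, "dz": 0, "ax": 0, "ay": 0, "az": 0}, {"hand": 0, "dx": 0, "dy": 0.1, "dz": 0, "ax": 0, "ay": 0, "az": 0}, {"hand": 0, "dx": 0, "dy": 0, "dz": 0, "ax": 0, "ay": 0, "az": 0}, {"hand": 0, "dx": 0, "dy": 0, "dz": 0, "ax": 0, "ay": 0, "az": 0}]'

```text
time_s: 12.65
position: [0.507, 0.4598, 0.0207]
tool_rot: [[0.226, 0.0, 0.974], [-0.974, 0.001, 0.226], [-0.001, -1.0, 0.001]]
ft_force: [-0.3, 0.2, -1.9]
grip_width: 0.0454
```

Expected contact is at about TCP z = 0.011. I'll go down in 1–2 mm rows.

Emit:
jog_arm --rows '[{"hand": 0, "dx": 0, "dy": 0.2, "dz": 0, "ax": 0, "ay": 0, "az": 0}, {"hand": 0, "dx": 0, "dy": 0.2, "dz": 0, "ax": 0, "ay": 0, "az": 0}, {"hand": 0, "dx": 0, "dy": 0.2, "dz": 0, "ax": 0, "ay": 0, "az": 0}, {"hand": 0, "dx": 0, "dy": 0.1, "dz": 0, "ax": 0, "ay": 0, "az": 0}, {"hand": 0, "dx": 0, "dy": 0, "dz": 0, "ax": 0, "ay": 0, "az": 0}]'

```text
time_s: 13.07
position: [0.5064, 0.4595, 0.0122]
tool_rot: [[0.226, -0.002, 0.974], [-0.974, -0.001, 0.226], [0.0, -1.0, -0.002]]
ft_force: [0.3, -0.1, -2.4]
grip_width: 0.0451
```

Emit:
jog_arm --rows '[{"hand": 0, "dx": 0, "dy": 0.05, "dz": 0, "ax": 0, "ay": 0, "az": 0}, {"hand": 0, "dx": 0, "dy": 0.05, "dz": 0, "ax": 0, "ay": 0, "az": 0}, {"hand": 0, "dx": 0, "dy": 0.05, "dz": 0, "ax": 0, "ay": 0, "az": 0}, {"hand": 0, "dx": 0, "dy": 0, "dz": 0, "ax": 0, "ay": 0, "az": 0}, {"hand": 0, "dx": 0, "dy": 0, "dz": 0, "ax": 0, "ay": 0, "az": 0}]'

```text
time_s: 13.48
position: [0.5065, 0.4595, 0.0111]
tool_rot: [[0.226, -0.001, 0.974], [-0.974, -0.0, 0.226], [-0.0, -1.0, -0.001]]
ft_force: [0.5, 0.7, -2.1]
grip_width: 0.0451
```

Emit:
jog_arm --rows '[{"hand": 0, "dx": 0, "dy": 0.05, "dz": 0, "ax": 0, "ay": 0, "az": 0}, {"hand": 0, "dx": 0, "dy": 0.05, "dz": 0, "ax": 0, "ay": 0, "az": 0}, {"hand": 0, "dx": 0, "dy": 0, "dz": 0, "ax": 0, "ay": 0, "az": 0}, {"hand": 0, "dx": 0, "dy": 0, "dz": 0, "ax": 0, "ay": 0, "az": 0}, {"hand": 0, "dx": 0, "dy": 0, "dz": 0, "ax": 0, "ay": 0, "az": 0}]'

```text
time_s: 13.9
position: [0.5066, 0.4596, 0.0105]
tool_rot: [[0.226, -0.001, 0.974], [-0.974, 0.0, 0.226], [-0.0, -1.0, -0.001]]
ft_force: [-0.8, -1.5, 3.5]
grip_width: 0.0455
```

Run:
```python
from h import *
where()
```

```text
t 13.90 eye rack mm [-383.9   29.6  103.9] th 45.0 F [-0.8 -1.5  3.5] T [-0.12  0.33 -0.06] w 0.0455
```

Contact at about 6 N, at the expected height. Releasing in small steps.

Emit:
jog_arm --rows '[{"hand": 0.54, "dx": 0, "dy": 0, "dz": 0, "ax": 0, "ay": 0, "az": 0}, {"hand": 0.57, "dx": 0, "dy": 0, "dz": 0, "ax": 0, "ay": 0, "az": 0}, {"hand": 0.65, "dx": 0, "dy": 0, "dz": 0, "ax": 0, "ay": 0, "az": 0}, {"hand": 0.8, "dx": 0, "dy": 0, "dz": 0, "ax": 0, "ay": 0, "az": 0}, {"hand": 0.8, "dx": 0, "dy": 0, "dz": 0, "ax": 0, "ay": 0, "az": 0}]' --newtons 20

```text
time_s: 14.32
position: [0.5065, 0.4595, 0.0099]
tool_rot: [[0.226, -0.001, 0.974], [-0.974, -0.0, 0.226], [0.0, -1.0, -0.001]]
ft_force: [-0.4, 0.1, -1.0]
grip_width: 0.0681
```

Run:
```python
from h import *
where()
s=status.observe()
m=imaging.get_image('wrist');cv2.imwrite('pics/wrist11.png',m[:,:,::-1])
im=imaging.get_image('side')[100:300,120:360,::-1]; cv2.imwrite('pics/side11.png',cv2.resize(im,(720,600),interpolation=cv2.INTER_CUBIC))
```

```text
t 14.32 eye rack mm [-383.9   29.6  103.3] th 45.0 F [-0.4  0.1 -1. ] T [ 0.05  0.05 -0.02] w 0.0681
```

View pics/wrist11.png

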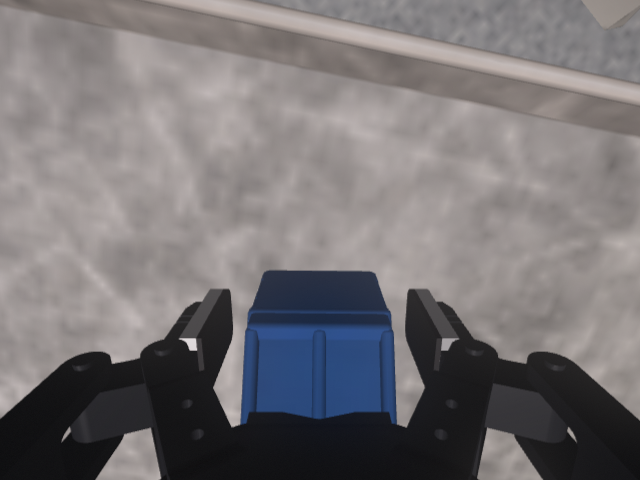

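View pics/side11.png

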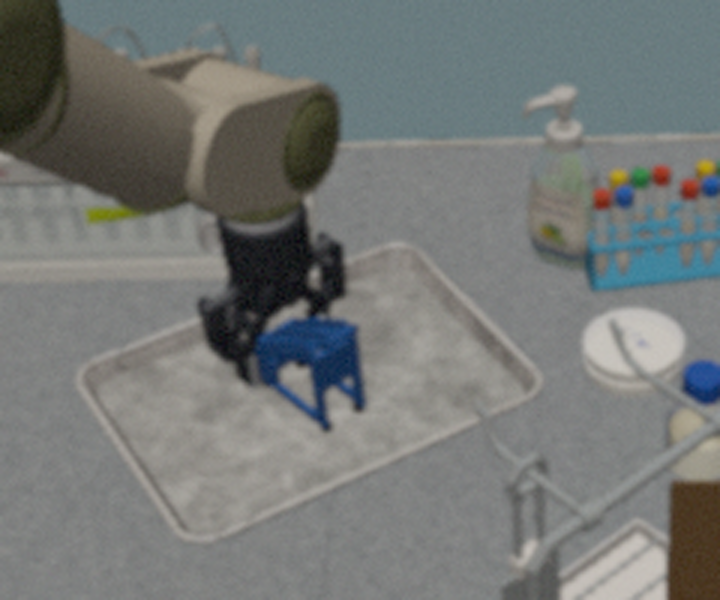

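Released (68 mm opening) and standing square. I'll retreat straight up and then close.

Emit:
jog_arm --rows '[{"hand": 1, "dx": 0, "dy": 0, "dz": 0, "ax": 0, "ay": 0, "az": 0}, {"hand": 1, "dx": 0, "dy": -0.5, "dz": 0, "ax": 0, "ay": 0, "az": 0}, {"hand": 1, "dx": 0, "dy": -1.5, "dz": 0, "ax": 0, "ay": 0, "az": 0}, {"hand": 1, "dx": 0, "dy": -2.5, "dz": 0, "ax": 0, "ay": 0, "az": 0}, {"hand": 1, "dx": 0, "dy": -3, "dz": 0, "ax": 0, "ay": 0, "az": 0}]'

```text
time_s: 14.83
position: [0.5059, 0.4591, 0.0847]
tool_rot: [[0.226, -0.004, 0.974], [-0.974, -0.002, 0.226], [0.001, -1.0, -0.004]]
ft_force: [0.5, 1.1, 0.2]
grip_width: 0.0855
```

Emit:
jog_arm --rows '[{"hand": 1, "dx": 0, "dy": -3, "dz": 0, "ax": 0, "ay": 0, "az": 0}, {"hand": 0, "dx": 0, "dy": -2.5, "dz": 0, "ax": 0, "ay": 0, "az": 0}, {"hand": 0, "dx": 0, "dy": -1.5, "dz": 0, "ax": 0, "ay": 0, "az": 0}, {"hand": 0, "dx": 0, "dy": 0, "dz": 0, "ax": 0, "ay": 0, "az": 0}, {"hand": 0, "dx": 0, "dy": 0, "dz": 0, "ax": 0, "ay": 0, "az": 0}]'

```text
time_s: 15.25
position: [0.5067, 0.4596, 0.1556]
tool_rot: [[0.226, -0.0, 0.974], [-0.974, 0.001, 0.226], [-0.001, -1.0, 0.0]]
ft_force: [-0.2, 0.5, -1.1]
grip_width: 0.0391
```

Emit:
jog_arm --rows '[{"hand": 0, "dx": 0, "dy": 0, "dz": 0, "ax": 0, "ay": 0, "az": 0}, {"hand": 0, "dx": 0, "dy": 0, "dz": 0, "ax": 0, "ay": 0, "az": 0}, {"hand": 0, "dx": 0, "dy": 0, "dz": 0, "ax": 0, "ay": 0, "az": 0}, {"hand": 0, "dx": 0, "dy": 0, "dz": 0, "ax": 0, "ay": 0, "az": 0}, {"hand": 0, "dx": 0, "dy": 0, "dz": 0, "ax": 0, "ay": 0, "az": 0}]'

```text
time_s: 15.67
position: [0.5066, 0.4595, 0.1545]
tool_rot: [[0.226, -0.002, 0.974], [-0.974, -0.001, 0.226], [0.0, -1.0, -0.002]]
ft_force: [0.1, 0.8, 0.6]
grip_width: -0.0001
```

Run:
```python
from h import *
s=status.observe(); print(s['time_s'],s['position'],s['grip_width'],s['ft_force'])
m=imaging.get_image('wrist');cv2.imwrite('pics/wrist12.png',m[:,:,::-1])
im=imaging.get_image('side')[100:300,120:360,::-1]; cv2.imwrite('pics/side12.png',cv2.resize(im,(720,600),interpolation=cv2.INTER_CUBIC))
g=np.array([.5065+.225*.0013,.4595-.974*.0013,.026])
print(proj('wrist',restpts(g,toolR(0),[[-15,-23,25],[-15,23,25],[78,-23,71],[78,23,71],[66,0,70],[89,0,78]]),s))
```

```text
15.6667 [0.5066 0.4595 0.1545] -7.877644823946282e-05 [0.1064 0.8393 0.5607]
[[282.1414 210.1075]
 [351.9959 210.2563]
 [279.0313 375.4094]
 [354.0945 375.5999]
 [316.5762 357.6009]
 [316.4769 398.511 ]]
```

View pics/wrist12.png

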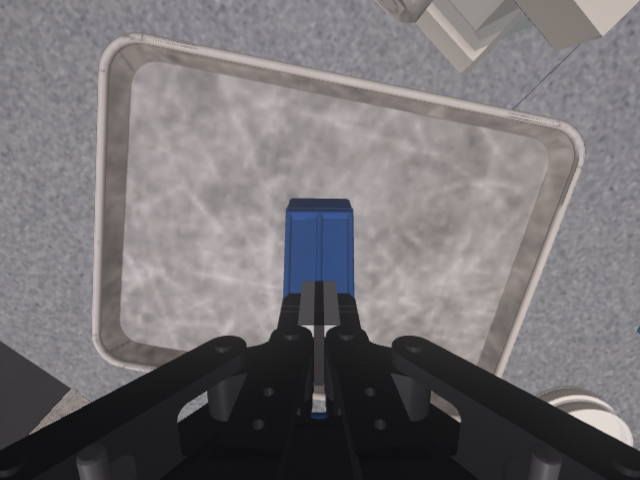

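View pics/side12.png

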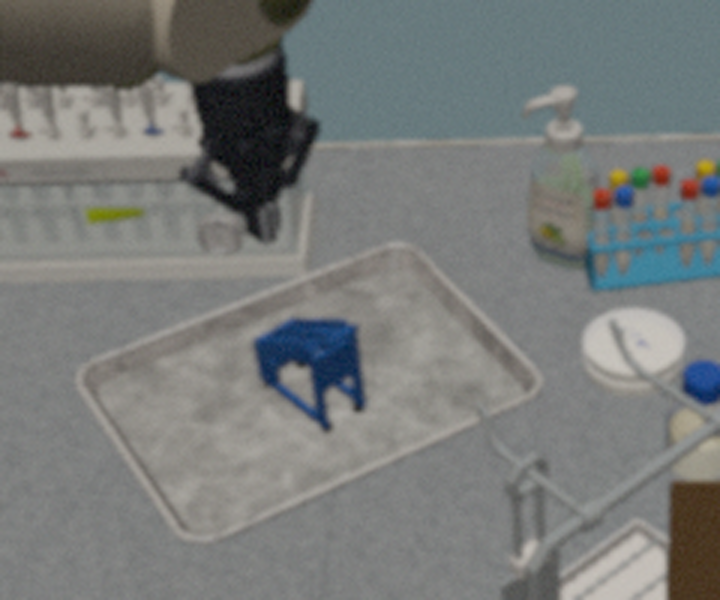

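The rest stands where predicted (front edge at u 285-353, v≈210 against a predicted 282-352, 210). I'll move the closed fingers 55 mm back over the upper end and lower them.

Emit:
jog_arm --rows '[{"hand": 0, "dx": 1.5, "dy": 0, "dz": 0.05, "ax": 0, "ay": 0, "az": 0}, {"hand": 0, "dx": 2.0, "dy": 0, "dz": 0.05, "ax": 0, "ay": 0, "az": 0}, {"hand": 0, "dx": 2.0, "dy": 0, "dz": 0, "ax": 0, "ay": 0, "az": 0}, {"hand": 0, "dx": 0, "dy": 2.0, "dz": 0, "ax": 0, "ay": 0, "az": 0}, {"hand": 0, "dx": 0, "dy": 2.0, "dz": 0, "ax": 0, "ay": 0, "az": 0}]'

```text
time_s: 16.18
position: [0.5213, 0.4046, 0.1159]
tool_rot: [[0.224, 0.002, 0.974], [-0.974, 0.001, 0.224], [-0.001, -1.0, 0.002]]
ft_force: [0.1, -0.4, -0.8]
grip_width: -0.0003
```

Emit:
jog_arm --rows '[{"hand": 0, "dx": 0, "dy": 0.7, "dz": 0, "ax": 0, "ay": 0, "az": 0}, {"hand": 0, "dx": 0, "dy": 0.2, "dz": 0, "ax": 0, "ay": 0, "az": 0}, {"hand": 0, "dx": 0, "dy": 0, "dz": 0, "ax": 0, "ay": 0, "az": 0}, {"hand": 0, "dx": 0, "dy": 0, "dz": 0, "ax": 0, "ay": 0, "az": 0}, {"hand": 0, "dx": 0, "dy": 0, "dz": 0, "ax": 0, "ay": 0, "az": 0}]'

```text
time_s: 16.6
position: [0.5205, 0.4065, 0.1072]
tool_rot: [[0.227, 0.001, 0.974], [-0.974, 0.001, 0.227], [-0.001, -1.0, 0.001]]
ft_force: [0.3, 1.2, 0.1]
grip_width: 0.0002
```

Run:
```python
from h import *
s=status.observe(); print(s['time_s'],s['position'],s['grip_width'],s['ft_force'])
im=imaging.get_image('side')[170:250,180:260,::-1]; cv2.imwrite('pics/side13.png',cv2.resize(im,(600,600),interpolation=cv2.INTER_CUBIC))
```

```text
16.6 [0.5205 0.4065 0.1072] 0.0002343043156624417 [0.3448 1.2276 0.1282]
```

View pics/side13.png

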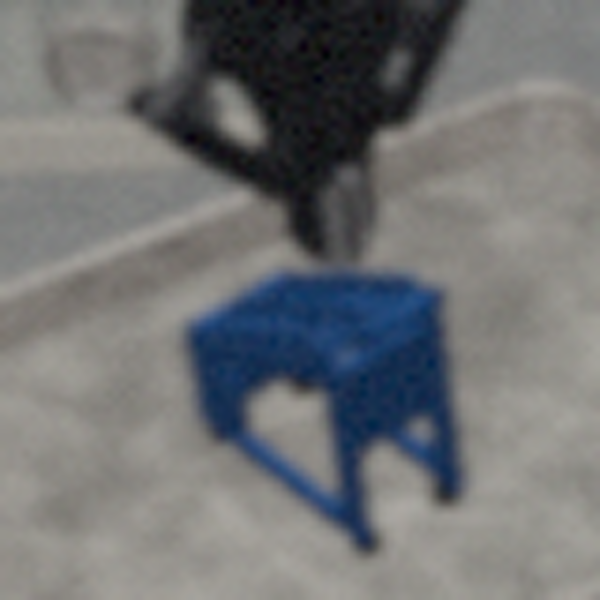

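The closed finger tips are just above the upper end of the plate. I'll press down in small steps; contact is expected near z = 0.095.

Emit:
jog_arm --rows '[{"hand": 0, "dx": 0, "dy": 0.3, "dz": 0, "ax": 0, "ay": 0, "az": 0}, {"hand": 0, "dx": 0, "dy": 0.3, "dz": 0, "ax": 0, "ay": 0, "az": 0}, {"hand": 0, "dx": 0, "dy": 0.2, "dz": 0, "ax": 0, "ay": 0, "az": 0}, {"hand": 0, "dx": 0, "dy": 0.1, "dz": 0, "ax": 0, "ay": 0, "az": 0}, {"hand": 0, "dx": 0, "dy": 0, "dz": 0, "ax": 0, "ay": 0, "az": 0}]'

```text
time_s: 17.07
position: [0.5199, 0.4061, 0.0966]
tool_rot: [[0.226, -0.002, 0.974], [-0.974, -0.001, 0.226], [0.0, -1.0, -0.002]]
ft_force: [0.1, 0.4, 0.6]
grip_width: 0.0
```

Emit:
jog_arm --rows '[{"hand": 0, "dx": 0, "dy": 0.1, "dz": 0, "ax": 0, "ay": 0, "az": 0}, {"hand": 0, "dx": 0, "dy": 0.1, "dz": 0, "ax": 0, "ay": 0, "az": 0}, {"hand": 0, "dx": 0, "dy": 0, "dz": 0, "ax": 0, "ay": 0, "az": 0}, {"hand": 0, "dx": 0, "dy": 0, "dz": 0, "ax": 0, "ay": 0, "az": 0}, {"hand": 0, "dx": 0, "dy": 0, "dz": 0, "ax": 0, "ay": 0, "az": 0}]'

```text
time_s: 17.48
position: [0.5201, 0.4062, 0.0951]
tool_rot: [[0.226, -0.001, 0.974], [-0.974, -0.0, 0.226], [-0.0, -1.0, -0.001]]
ft_force: [-0.4, 0.6, -0.2]
grip_width: -0.0003
```

Emit:
jog_arm --rows '[{"hand": 0, "dx": 0, "dy": 0.1, "dz": 0, "ax": 0, "ay": 0, "az": 0}, {"hand": 0, "dx": 0, "dy": 0.1, "dz": 0, "ax": 0, "ay": 0, "az": 0}, {"hand": 0, "dx": 0, "dy": 0, "dz": 0, "ax": 0, "ay": 0, "az": 0}, {"hand": 0, "dx": 0, "dy": 0, "dz": 0, "ax": 0, "ay": 0, "az": 0}, {"hand": 0, "dx": 0, "dy": 0, "dz": 0, "ax": 0, "ay": 0, "az": 0}]'

```text
time_s: 17.9
position: [0.5201, 0.4062, 0.0931]
tool_rot: [[0.226, -0.001, 0.974], [-0.974, -0.0, 0.226], [-0.0, -1.0, -0.001]]
ft_force: [0.0, -0.0, 0.8]
grip_width: -0.0
```

Emit:
jog_arm --rows '[{"hand": 0, "dx": 0, "dy": 0.1, "dz": 0, "ax": 0, "ay": 0, "az": 0}, {"hand": 0, "dx": 0, "dy": 0.05, "dz": 0, "ax": 0, "ay": 0, "az": 0}, {"hand": 0, "dx": 0, "dy": 0, "dz": 0, "ax": 0, "ay": 0, "az": 0}, {"hand": 0, "dx": 0, "dy": 0, "dz": 0, "ax": 0, "ay": 0, "az": 0}, {"hand": 0, "dx": 0, "dy": 0, "dz": 0, "ax": 0, "ay": 0, "az": 0}]'

```text
time_s: 18.32
position: [0.5203, 0.4064, 0.0926]
tool_rot: [[0.226, 0.0, 0.974], [-0.974, 0.0, 0.226], [-0.0, -1.0, 0.0]]
ft_force: [-0.7, -0.5, 7.3]
grip_width: 0.0001
```

Contact at 7.3 N. I'll hold it and look.

Emit:
jog_arm --rows '[{"hand": 0, "dx": 0, "dy": 0, "dz": 0, "ax": 0, "ay": 0, "az": 0}, {"hand": 0, "dx": 0, "dy": 0, "dz": 0, "ax": 0, "ay": 0, "az": 0}, {"hand": 0, "dx": 0, "dy": 0, "dz": 0, "ax": 0, "ay": 0, "az": 0}, {"hand": 0, "dx": 0, "dy": 0, "dz": 0, "ax": 0, "ay": 0, "az": 0}, {"hand": 0, "dx": 0, "dy": 0, "dz": 0, "ax": 0, "ay": 0, "az": 0}]'

```text
time_s: 18.73
position: [0.5203, 0.4064, 0.0926]
tool_rot: [[0.226, 0.0, 0.974], [-0.974, 0.0, 0.226], [-0.0, -1.0, 0.0]]
ft_force: [-0.4, -1.7, 6.5]
grip_width: 0.0002
```

Run:
```python
from h import *
s=status.observe(); print(s['time_s'],s['position'],s['ft_force'])
im=imaging.get_image('side')[170:250,180:260,::-1]; cv2.imwrite('pics/side14.png',cv2.resize(im,(600,600),interpolation=cv2.INTER_CUBIC))
```

```text
18.7333 [0.5203 0.4064 0.0926] [-0.4098 -1.6523  6.4883]
```

View pics/side14.png

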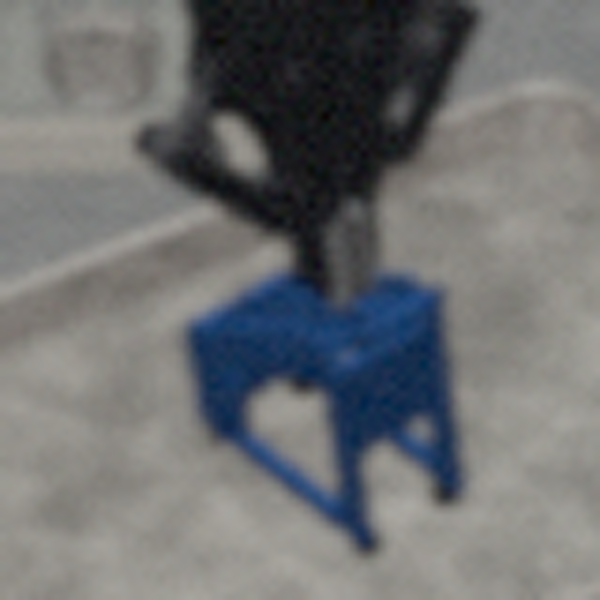

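The press held at 6.5–7 N for over 0.4 s. The feet pixels are unchanged at (367,540) and (447,490), so it does not rock. Retreating upward.

Emit:
jog_arm --rows '[{"hand": 0, "dx": 0, "dy": -0.3, "dz": 0, "ax": 0, "ay": 0, "az": 0}, {"hand": 0, "dx": 0, "dy": -1.5, "dz": 0, "ax": 0, "ay": 0, "az": 0}, {"hand": 0, "dx": 0, "dy": -3, "dz": 0, "ax": 0, "ay": 0, "az": 0}, {"hand": 0, "dx": 0, "dy": -3, "dz": 0, "ax": 0, "ay": 0, "az": 0}, {"hand": 0, "dx": 0, "dy": -2, "dz": 0, "ax": 0, "ay": 0, "az": 0}]'

```text
time_s: 19.2
position: [0.5205, 0.4064, 0.1923]
tool_rot: [[0.226, 0.001, 0.974], [-0.974, 0.001, 0.226], [-0.001, -1.0, 0.001]]
ft_force: [-0.5, -0.8, -0.0]
grip_width: 0.0001
```

Emit:
jog_arm --rows '[{"hand": 0, "dx": 0, "dy": 0, "dz": 0, "ax": 0, "ay": 0, "az": 0}, {"hand": 0, "dx": 0, "dy": 0, "dz": 0, "ax": 0, "ay": 0, "az": 0}, {"hand": 0, "dx": 0, "dy": 0, "dz": 0, "ax": 0, "ay": 0, "az": 0}, {"hand": 0, "dx": 0, "dy": 0, "dz": 0, "ax": 0, "ay": 0, "az": 0}, {"hand": 0, "dx": 0, "dy": 0, "dz": 0, "ax": 0, "ay": 0, "az": 0}]'

```text
time_s: 19.62
position: [0.5198, 0.406, 0.1882]
tool_rot: [[0.226, -0.003, 0.974], [-0.974, -0.001, 0.226], [0.001, -1.0, -0.004]]
ft_force: [-0.5, 0.1, 0.4]
grip_width: -0.0001
```

Run:
```python
from h import *
s=status.observe(); print(s['time_s'],s['position'],s['ft_force'],s['qvel'])
im=imaging.get_image('side')[:,:,::-1]; cv2.imwrite('pics/side15.png',im)
```

```text
19.6167 [0.5198 0.406  0.1882] [-0.4536  0.1049  0.4438] [ 0.0337 -0.0702 -0.4567 -0.0186 -0.0326  0.0181]
```

View pics/side15.png

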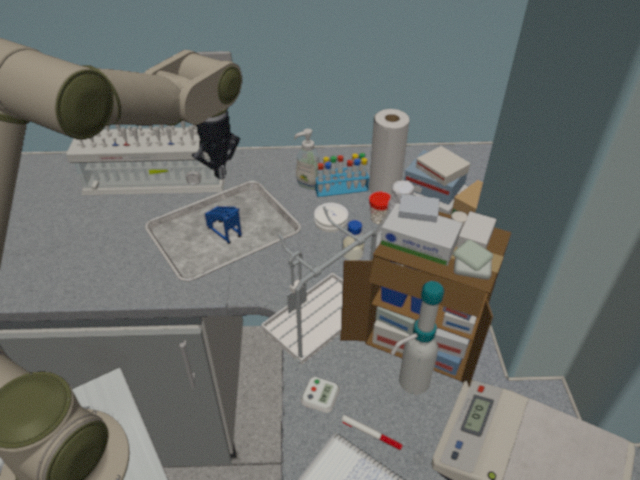

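The rest stands on the tray at (223,222), the scraper still hangs at (297,290), the bottle (354,230) and timer (320,394) are unmoved, and the gripper is clear. Handing in.

```bash
python3 -c "
from rig import job; print(job.close_job())"
```

```text
the job is handed in; nothing more can be done
None
```

The slant rest is off the far hook and standing on the steel tray on its feet, and I handed the job in at about 20 s of the 72 s. No verdict was reported.

- **Unhooking:** I gripped it by the cheeks at 70 N, raised it 4.5 mm and swung its lower end out 48°. I then drew the loop along the rising tip over the barb. The wrist readings stayed within about 1 N of the rest's own 2.4 N weight.
- **Setting down:** The feet met the tray at about 6 N, within 1 mm of the expected height. I released it, and the camera then showed it where predicted, to within about 3 px.
- **Press test:** The closed fingers pressed near the upper end, about 12 mm in front of the marked point so as to clear the loop. They held 6.5–7.3 N for over 0.4 s, and the visible back feet did not move in the side picture.
- **Last picture:** The rest stands inside the tray rim. The scraper still hangs and the bottle and timer look unmoved by eye. The gripper is clear, about 10 cm above where it pressed.

One jog call was refused for missing turn values; nothing moved and I re-sent it. The first camera estimate of the rack was about 2–3 mm off, and I corrected it from the wrist view before grasping. No check failed after that.

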